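Load a stone cast on the photo slide and hold it at the focus notch

TASK

Get the case ready for its photo: pick up the small metal tray with the stone cast by its blade handle and, with the carriage still at its loading end, slide it into the carriage's two runners, fully home against the back stop. Let go, grip the carriage by its upright steel post and slide it along the rail towards the camera until its spring ball clicks into the notch of the detent bar. Finish still gripping the post, the carriage held still in the notch and the cast seated on the tray, and leave the bowl, cup, jar and gauge alone.

Things in the scene. Friction and masses are not known exactly. Their poses are not given: they have to be found in the camera images.
- photo_bench: Aluminium base plate 136 x 580 x 10 mm of the photo slide, fixed on the counter with a little yaw. Origin: on the counter under the rail's centre line, mid-length. +y runs along the steel rail towards the black camera (lens and ring light at the +y end, top 110 mm high); +x points away from the robot. The plate reaches 60 mm to -x and 76 mm to +x of the rail.
- carriage (a joint): Position of the aluminium carriage along the rail (m): 0 at the loading end, growing to 0.22 towards the lens. At value q the carriage's middle is at y = q - 0.170 in photo_bench's frame. Starts between 0 and 0.06. Runs easily, with about 1 N of drag.
- carriage_home (a point): Where the tray's middle (point tray_mid) lies when fully home: middle of the carriage's stage plate, 44 mm above the counter, axes as photo_bench, moves with the carriage. The stage's upper face is 42 mm above the counter; the tray enters from the -x side, level, along +x, until its front edge meets the back stop 45 mm to +x of here.
- runner_mouth (a point): Middle of the open, flared mouth of the two runners on the stage, 50 mm to -x of carriage_home, same height and axes. The runners are grooves along x at the stage's two y sides: 88 mm between their walls (tray 84 mm wide), 8 mm high under overhanging lips (tray edge 4 mm thick, its rim and the cast pass between the lips, 76 mm apart); lip tops 54 mm above the counter.
- tray_handle (a point): Middle of the loose tray's blade handle, to grasp: blade 30 mm long (tray's x), 10 mm thick (tray's y), 42 mm high from the tray's underside; this point is 21 mm above the underside and 62 mm to -x of the tray's middle. Tray's axes: +x points from handle to cast, the end that enters the runners first. Tray and cast weigh about 170 g and start flat on the counter, on the robot's side of the bench.
- tray_mid (a point): Middle of the tray's plate (90 x 84 x 4 mm, with a low rim 10 mm high round the cast), 2 mm above its underside; axes as tray_handle.
- cast_mid (a point): Cream stone dental cast, horseshoe of teeth on a base 58 x 62 mm, 29 mm high, about 80 g, lying loose within the tray's rim, 8 mm to +x of the tray's middle. This point is 14 mm above the cast's underside; its z axis is up.
- post_grip (a point): Point to grip on the bright steel round post (16 mm diameter, 50 mm tall, foot 42 mm above the counter) that stands upright on the carriage's tongue, 100 mm to -y (away from the lens) of the carriage's middle. The point is on its axis, 32 mm above its foot, 74 mm above the counter; 18 mm of post stand above it. 40 mm or more of free room round it.
- plunger (a point): Spring ball (10 mm diameter) under the carriage's arm on the far (+x) side: the point where it touches the detent bar's top, 62 mm to +x of the carriage's middle and at the same y.
- notch (a point): Middle of the notch, an 8 mm wide cross slot in the top of the steel detent bar (12 mm wide, top 26 mm above the counter) lying along the rail on its far (+x) side. It is at another place along the rail each time, at a carriage value of 0.135 to 0.185. In the notch, point plunger is over this point: the ball drops 2 mm in, centres the carriage from 3 mm off, and takes about 9 N to push out.
- bowl: Bystander: grey rubber mixing bowl, 124 mm across, 58 mm high; origin at its underside. Leave alone.
- dappen_cup: Bystander: small stainless dappen cup, 42 mm across, 30 mm high; origin at its underside. Leave alone.
- jar: Bystander: squat blue glass jar, 68 mm across, 62 mm high; origin at its underside. Leave alone.
- tray_gauge: Bystander: flat nickel slide gauge 52 x 130 mm, 20 mm high at most; origin at its underside. Leave alone.
Mind the look-alikes: they are no part of the job. Leave any blue, brown or yellow look-alike of the part that bears tray_handle alone.

How it is judged:
By the outcome, as a careful person would: the job done as asked, in the order asked, and still so for the second after the job is handed in, while the arm keeps its last pose, push and grip.
It also fails if it takes over 61 s, if anything falls off the work surface, if the arm or the gripper's body presses on something with over 40 N, if the wrist force passes 120 N, or if a joint passes its speed limit or range.

ROBOT

A 7-joint arm with a two-finger parallel gripper is mounted at the origin on the work surface. World frame = base frame: x ahead of the robot, y to its left, z up, the work surface at z = 0. Lengths are in m, angles in rad, forces in N, time in s.
With the tool pointing down it reaches from about 0.4 to 0.85 m from the base axis. Payload 4.4 kg.
Tool frame: the origin (TCP) lies at the centre of the arm's flange, where the gripper is bolted on; the fingertips stand 199 mm ahead of it and the grasp point (between the pads) lies r.pinch_z ahead of it (r.pinch_z is the distance from the TCP to the grasp point, in m); y points along the fingers, z is the direction in which the jaws open and shut, and the axes are right-handed (so a half turn about y gives the same grasp; the last joint's range is limited). The gripper opens to 94 mm and grips with 3 to 60 N. Pads are 16 mm wide; open, the fingers measure 119 mm over their backs; the gripper's body (75 mm by 177 mm) begins 78 mm behind the grasp point.
Start: joints at [1.215, 0.628, 0.038, 1.517, -0.027, 0.996, -0.02], TCP at [0.186, -0.623, 0.405] pointing down, gripper open.
Joint ranges: [-3.06, 3.06], [-0.37, 2.12], [-1.25, 1.32], [0.18, 2.47], [-1.1, 4.24], [0.23, 1.98], [-2.94, 2.94]. Speed limits (rad/s): [2.57, 2.57, 3.14, 3.14, 3.14, 3.14, 3.14].

INTERFACE

Orientations are given as a unit quaternion [w, x, y, z].
In Python, from station import sensors, viewer, sign_off, nets, r gives the robot as it stands.
- The arm moves only by the tool jog_arm, never from a script. Its argument "series" is a list of rows, each a list of 7 numbers: the shift along the tool's x, y, z in cm, then the turn, a rotation vector about the tool's x, y, z in rad, then the finger opening in cm, from 0 to 9.4. A call has 1 to 20 rows; each row is the pose to reach, as a shift and turn from the pose commanded when the call began, along the tool's axes at that moment; what a row does not reach only later rows make up. A row lasts 1/8 s, in which the tool goes at most 62.5 mm and 10.7 degrees, less where a joint would pass 70% of its speed; a pose out of reach is approached as far as the arm can. A call with a gripper value outside its range is refused whole. The fingers move at their own pace and stop on an object; "grip_force" is the grip in N (left out, the last holds). Time passes only in rows, so rows that repeat a pose let the fingers close. It gives the time, the measured TCP pose, the force and the opening at its end, in the units of the state.
- sensors.get_obs(): the state, without advancing time (a new reading comes with each control period).
- viewer.read_camera(name): name is "scene" or "top"; returns a dict with "pixels" (384x512x3 uint8, red, green, blue), "depth" (384x512 float32, m along the optical axis (not along the pixel's ray), 0 where there is no reading), "intrinsics" (3x3 intrinsics, pixels), "rvec" (rotation vector, rad) and "tvec" (3), from world to camera coordinates, as OpenCV has them. Camera axes: x right, y down, z forward; pixel columns grow to the right and rows downward; lengths in m; the calibration is good to about 2 mm. A picture is of the moment at which its call begins.
- sign_off(): hands the job in, once; it reports no verdict.
Trained networks look in a picture, given as the dict that the camera call returned (one of the last four; its "shot" number tells which), for a name from the list of things; names that differ only in an ending like _2 or _b are one class to them, and where a whole thing is asked for, a point or a joint stands for the part that bears it (a point fixed in the world has none). Each returns a list of dicts, best first, with "p" (0 to 1); they miss things now and then, are a little off and sometimes report something else, mostly with a low value. They report only what shows in the picture. A call takes as long as a camera call. They do not tell look-alikes from the thing itself.
- nets.spot_in(picture, thing): "point" ([column, row] in pixels, amid what is visible of it).
- nets.cut_out(picture, thing): "pixels" (384x512 bool, what is visible of it) and "point" ([column, row] in pixels, amid what is visible of it).
- nets.tip_of(picture, thing): "point" ([column, row] in pixels: a listed point, or the origin of a listed thing).
The state is a dict: "time": time; "qpos": joint angles; "qvel": joint speeds; "joint_efforts": joint torques, N m; "ee_pos": TCP position; "ee_rot": TCP orientation; "force": force on the tool from outside, world axes, zero at the start; "ft_torque": the same for the moment, N m; "opening": finger opening in m.
Only numpy, scipy, OpenCV 4.12 (cv2) and the standard library are available. Lean on these libraries where they do the work, as an engineer would, in place of code of your own. Each camera call takes 0.05 s, during which the arm holds its last target.

## Working session

There is one attempt and no reset: what is moved stays moved. The work goes in short steps, Python scripts to look and compute and a tool call to move; the robot and the scene stay as the last step left them, time stands still between calls to the robot, and variables do not carry over. Pictures are saved under pics/ and viewed, and the job is handed in when it is done.

Besides the shell and the picture viewer there is one more tool, called after "Request:" as name(argument=value, ...) on one line, values as JSON. jog_arm: Moves the arm, as the interface text tells. Its arguments: {"type":"object","properties":{"series":{"type":"array"},"grip_force":{"type":"number"}},"required":["series"]}

```bash
ls; mkdir -p pics; python3 - <<'E'
from station import sensors, viewer, nets, r
import cv2,pickle
o=sensors.get_obs(); print(o, r.pinch_z)
for n in ["scene","top"]:
    p=viewer.read_camera(n); pickle.dump({k:v for k,v in p.items()},open(f'{n}0.pkl','wb'))
    cv2.imwrite(f'pics/{n}0.png',cv2.resize(p['pixels'][:,:,::-1],(800,600),interpolation=cv2.INTER_CUBIC))
    print(n,p['intrinsics'],p['rvec'],p['tvec'],p.get('shot'))
    for t in ["tray_handle","tray_mid","cast_mid","carriage_home","runner_mouth","post_grip","plunger","notch","photo_bench","bowl","dappen_cup","jar","tray_gauge"]:
        print(t,[(round(d['p'],2),[round(float(x),1) for x in d['point']]) for d in nets.tip_of(p,t)][:4])
E
```

```text
pics
{'time': 0.0, 'qpos': array([ 1.21520107,  0.62932929,  0.03847454,  1.51830971, -0.02697637,
        0.99628568, -0.01997021]), 'qvel': array([ 4.01454272e-04,  3.58378452e-04,  5.62231134e-04, -2.38928508e-04,
        1.10303497e-05, -2.74193120e-03, -7.74980856e-04]), 'joint_efforts': array([ 3.87214159e-04, -5.49732149e+01,  1.14361424e+00, -1.86633825e+01,
       -5.21616556e-02,  2.35850096e-02,  1.59384003e-04]), 'ee_pos': array([ 0.18567823, -0.62263166,  0.40378394]), 'ee_rot': array([ 0.10199232, -0.10221981,  0.70032654, -0.69906467]), 'force': array([ 0.327482  , -0.11503784,  0.44813934]), 'ft_torque': array([-0.03647915,  0.02769611,  0.01474068]), 'opening': 0.09411233096729167} 0.1804
scene [[468.40712762   0.         257.02796389]
 [  0.         468.40712762 190.03865947]
 [  0.           0.           1.        ]] [ 1.67599547  1.7257955  -0.8349442 ] [ 0.03706406 -0.2613607   1.76527243] 1
tray_handle [(0.9, [135.7, 204.3]), (0.87, [210.0, 150.8]), (0.77, [159.5, 245.1]), (0.59, [177.5, 184.5])]
tray_mid [(0.89, [199.8, 192.9]), (0.79, [138.1, 195.9]), (0.7, [1
[... 679 characters left out ...]
       ]] [ 2.13021173 -2.15471281  0.13030288] [0.00858864 0.54230377 1.20113693] 2
tray_handle [(0.97, [321.4, 297.1]), (0.87, [348.3, 235.1]), (0.58, [384.7, 201.2])]
tray_mid [(0.97, [326.5, 231.0]), (0.94, [341.0, 291.5]), (0.93, [384.7, 223.8]), (0.65, [348.9, 171.8])]
cast_mid [(0.85, [324.1, 232.5])]
carriage_home [(0.55, [266.7, 170.7])]
runner_mouth [(0.83, [273.2, 183.0])]
post_grip [(0.96, [303.3, 160.4]), (0.73, [276.7, 112.7])]
plunger [(0.84, [267.1, 146.3])]
notch [(0.8, [230.4, 152.6])]
photo_bench [(0.65, [220.5, 172.5])]
bowl [(0.94, [152.4, 232.0])]
dappen_cup [(0.61, [229.5, 110.9])]
jar [(0.67, [278.1, 110.0])]
tray_gauge [(0.97, [209.7, 235.4]), (0.28, [223.3, 174.7])]
```

View pics/scene0.png

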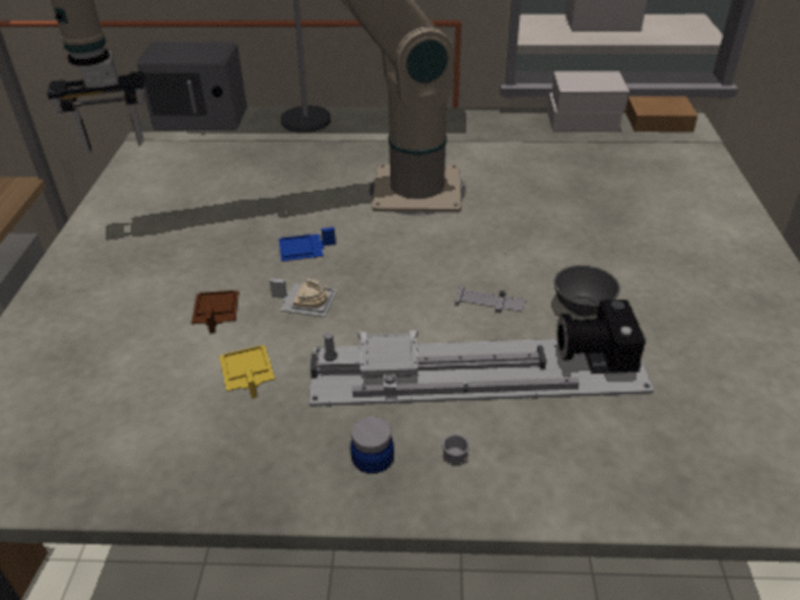

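View pics/top0.png

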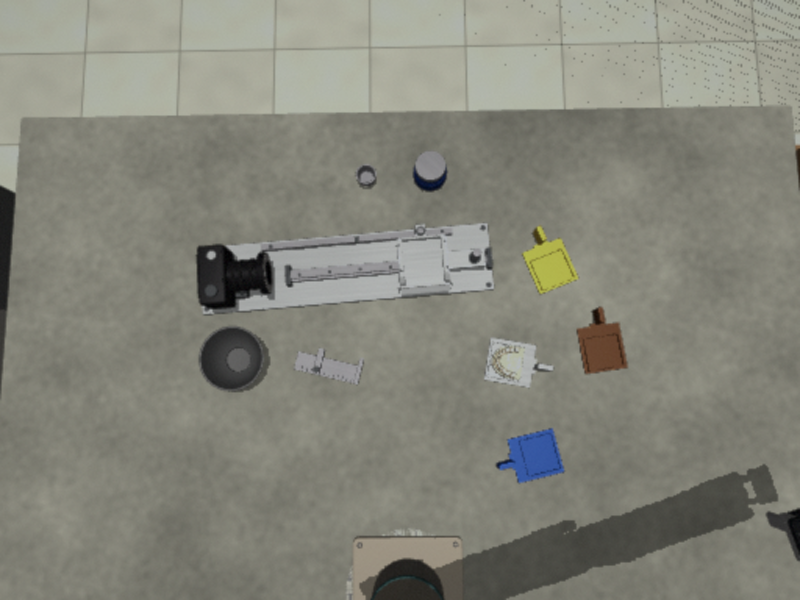

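The tray with the cast (silver, cream horseshoe) is at 512,362 in the enlarged top view, which is about (327,231) in native pixels. Its handle is at native (348,235). Possible confusions for the handle, in native top pixels:
- blue (321,297)
- brown (384,201)
- yellow (346,150)

The silver one bearing the cast is the one I want.

```bash
cat > h.py <<'E'
import numpy as np, cv2, pickle
from scipy.spatial.transform import Rotation as R
def cam(p):
    Rm=cv2.Rodrigues(np.array(p['rvec'],float))[0]; return Rm,np.array(p['tvec'],float).ravel(),np.array(p['intrinsics'])
def cloud(p):
    Rm,t,K=cam(p); d=p['depth']; v,u=np.mgrid[:d.shape[0],:d.shape[1]]
    X=np.stack([(u-K[0,2])/K[0,0]*d,(v-K[1,2])/K[1,1]*d,d],-1)
    return (X-t)@Rm   # R^T (X-t)
def onplane(p,uv,z):
    Rm,t,K=cam(p); ray=Rm.T@np.array([(uv[0]-K[0,2])/K[0,0],(uv[1]-K[1,2])/K[1,1],1]); c=-Rm.T@t
    return c+ray*(z-c[2])/ray[2]
def proj(p,X):
    Rm,t,K=cam(p); Y=np.atleast_2d(X)@Rm.T+t; Y=Y@K.T; return Y[:,:2]/Y[:,2:]
def load(n): return pickle.load(open(n+'.pkl','rb'))
E
python3 - <<'E'
from h import *
np.set_printoptions(precision=4,suppress=True)
q=[ 0.10199232, -0.10221981,  0.70032654, -0.69906467]
print(R.from_quat(q[1:]+q[:1]).as_matrix())
T=load('top0');S=load('scene0')
for n,z,a,b in [("tray_handle",.021,(348.3,235.1),(177.5,184.5)),("tray_mid",.002,(326.5,231),(199.8,192.9)),("cast_mid",.018,(324.1,232.5),(196.6,185.6)),("home",.044,(266.7,170.7),(250.9,224.7)),("mouth",.044,(273.2,183),(242.6,214)),("post",.074,(303.3,160.4),(213.1,220.2)),("plunger",.026,(267.1,146.3),(250.4,245)),("notch",.026,(230.4,152.6),(295.2,246.7)),("bench",0,(220.5,172.5),(306.5,237.3))]:
    print(n,onplane(T,a,z),onplane(S,b,z))
img=T['pixels'][:,:,::-1]
cv2.imwrite('pics/tr.png',cv2.resize(img[205:260,290:370],(800,550),interpolation=cv2.INTER_CUBIC))
cv2.imwrite('pics/be.png',cv2.resize(img[130:210,120:330],(800,305),interpolation=cv2.INTER_CUBIC))
C=cloud(T); print(C[235,348],C[300,200])
np.set_printoptions(precision=0)
print((C[220:246,310:358:2,2]*1000))
E
```

```text
[[-0.9583 -0.0006  0.2858]
 [-0.2858  0.0017 -0.9583]
 [ 0.0001 -1.     -0.0018]]
tray_handle [ 0.4153 -0.2654  0.021 ] [ 0.4175 -0.2661  0.021 ]
tray_mid [ 0.4291 -0.2034  0.002 ] [ 0.4338 -0.1969  0.002 ]
cast_mid [ 0.424  -0.1937  0.018 ] [ 0.4181 -0.2073  0.018 ]
home [ 0.6104 -0.0233  0.044 ] [ 0.6162 -0.0307  0.044 ]
mouth [ 0.5726 -0.0423  0.044 ] [ 0.5737 -0.0556  0.044 ]
post [ 0.634  -0.1314  0.074 ] [ 0.6327 -0.1289  0.074 ]
plunger [ 0.6905 -0.0256  0.026 ] [ 0.6743 -0.0297  0.026 ]
notch [0.6723 0.0878 0.026 ] [0.6779 0.0874 0.026 ]
bench [0.6153 0.121  0.    ] [ 0.6166  0.1209 -0.    ]
[ 0.4148 -0.26    0.0435] [ 0.2265  0.1824 -0.0041]
[[  -2.   -5.    2.   -0.    3.    5.    2.   10.    8.   10.    3.   -1.
     4.    5.    1.    2.    0.   -0.    1.   -3.    1.   -3.   -1.    1.]
 [  -3.    2.   -1.    3.    3.   -0.    3.    4.   15.   -4.    7.    4.
     3.    0.    1.    6.   -2.   -1.   -1.   -1.   -5.   -2. 1264.   -0.]
 [  -7.   -1.   -1.    3.    5.    7.   16.   18.   30.   32.   33.   18.
    -0.    9.    4.    2.    2.    1.   -1.    1.   -1.    0.   -1.  
[... 2733 characters left out ...]
 16.   14.   29.   16.   17.
    -2.    6.    2.   -6.   -5.   -0.   -5.    6.   -2.   -2.   -2.   -1.]
 [  -2.    1.    1.    6.    6.    4.   11.    2.   -1.    8.   17.   14.
     4.    5.    0.    0.   -2.   -1.   -3.   -1.    0.   -2.   -3.   -3.]
 [  -0.   -1.    4.    2.   -3.    2.    6.    1.   10.    7.   -2.    2.
     1.    3.    4.   -0.   -2.   -2.   -1.   -3.   -3.    4.   -1.   -5.]
 [  -4.   -4.   -3.   -4.    3.   -1.    1.    0.   -1.    0.   -1.    9.
     7.    7.   -2.   -1.    4.   -2.   -1.   -4.   -2.   -5.   -4.    0.]
 [   2.    1.   -1.   -4.   -1.   -5.   -4.    6.    3.    4.   -1.   -1.
     0.    2.   -0.   -0.   -3.   -4.   -0.   -4.    1.   -5.    1.    0.]]
```

View pics/tr.png

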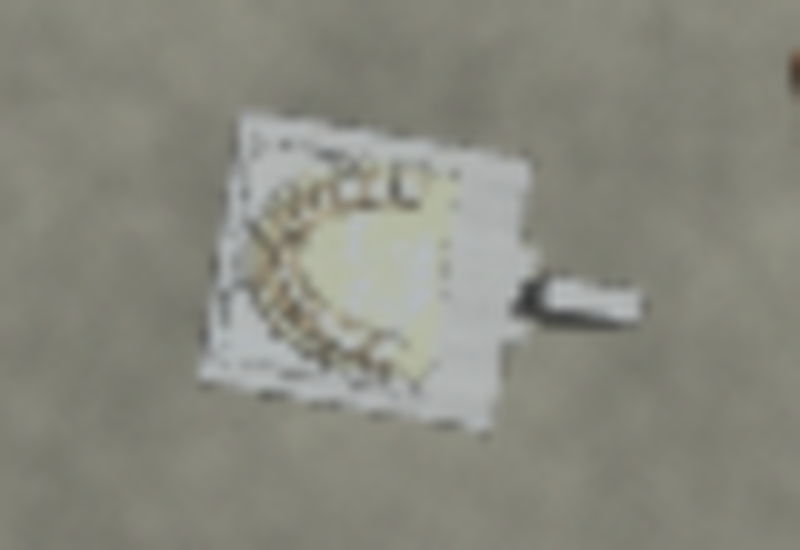

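View pics/be.png

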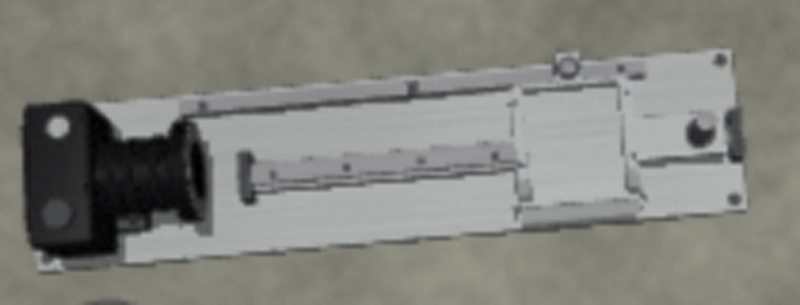

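```bash
python3 - <<'E'
from h import *
np.set_printoptions(precision=4,suppress=True)
T=load('top0');S=load('scene0')
def c2(x,y): return (x/10-.5+290, y/10-.5+205)
P=[onplane(T,c2(*c),.004) for c in [(245,112),(530,157),(490,432),(203,378)]]
P=np.array(P);print(P, 'mid',P.mean(0), 'lens',np.linalg.norm(P-np.roll(P,-1,0),axis=1))
fx=(P[0]+P[3]-P[1]-P[2]); print('tray yaw',np.degrees(np.arctan2(fx[1],fx[0])))
d=fx/np.linalg.norm(fx); print('handle pred',P.mean(0)-.062*d)
H=np.array([onplane(T,c2(*c),.042) for c in [(552,280),(640,288),(548,312),(638,322)]]);print('blade top',H,H.mean(0))
hb=H.mean(0)[:2]; v=P.mean(0)[:2]-hb; print('yaw from blade',np.degrees(np.arctan2(v[1],v[0])),np.linalg.norm(v))
s=800/210
def b2(x,y): return (x/s-.5+.13+120, y/s-.5+.13+130)
B=np.array([onplane(T,b2(*c),.010) for c in [(733,50),(745,210),(38,272)]]);print('bench corners',B)
e=B[2]-B[1];print('len',np.linalg.norm(e),'w',np.linalg.norm(B[0]-B[1]));a=np.arctan2(e[1],e[0]);print('bench +y dir deg, yaw',np.degrees(a)-90)
yv=np.array([np.cos(a),np.sin(a)]);xv=np.array([yv[1],-yv[0]])
# origin: near edge is x=-60, right edge y=-290
o=B[1][:2]+.06*xv+.29*yv; print('origin',o)
for n,uv,z in [('post',b2(700,130),.074),('posttop',(303.3,160.4),.074),('notchnet',(230.4,152.6),.026),('notchpix',b2(412,89),.026),('plnet',(267.1,146.3),.026),('pl',b2(567,66),.05),('home',(266.7,170.7),.044)]:
    X=onplane(T,uv,z)[:2]-o; print(n,'bench xy',X@xv,X@yv)
for n,uv,z in [("post",(213.1,220.2),.074),("plunger",(250.4,245),.026),("notch",(295.2,246.7),.026),("bench",(306.5,237.3),0),('home',(250.9,224.7),.044)]:
    X=onplane(S,uv,z)[:2]-o; print(n,'S bench xy',X@xv,X@yv)
img=S['pixels'][:,:,::-1]
cv2.imwrite('pics/bs.png',cv2.resize(img[195:265,190:420],(800,243),interpolation=cv2.INTER_CUBIC))
img=T['pixels'][:,:,::-1]
cv2.imwrite('pics/be2.png',cv2.resize(img[138:195,215:315],(800,456),interpolation=cv2.INTER_CUBIC))
E
```

```text
[[ 0.4761 -0.1665  0.004 ]
 [ 0.4613 -0.2529  0.004 ]
 [ 0.3782 -0.2377  0.004 ]
 [ 0.3954 -0.1514  0.004 ]] mid [ 0.4278 -0.2021  0.004 ] lens [0.0877 0.0845 0.0879 0.0821]
tray yaw 79.52461807600518
handle pred [ 0.4165 -0.2631  0.004 ]
blade top [[ 0.4223 -0.2509  0.042 ]
 [ 0.4197 -0.2766  0.042 ]
 [ 0.4129 -0.2494  0.042 ]
 [ 0.4097 -0.2756  0.042 ]] [ 0.4161 -0.2631  0.042 ]
yaw from blade 79.20932236202245 0.06209051598419019
bench corners [[ 0.7039 -0.1662  0.01  ]
 [ 0.571  -0.1722  0.01  ]
 [ 0.5276  0.4007  0.01  ]]
len 0.5744998793424927 w 0.13304722569711916
bench +y dir deg, yaw 4.333986103114896
origin [0.6089 0.1215]
post bench xy -0.00418222808803502 -0.2533077774214081
posttop bench xy 0.005871824530439117 -0.25408871163102176
notchnet bench xy 0.06058004072825425 -0.03844711436674894
notchpix bench xy 0.06007177334274255 -0.03029467670397028
plnet bench xy 0.07023011696698044 -0.1529082455809781
pl bench xy 0.061693679653352915 -0.1562083839989635
home bench xy -0.009452792942456524 -0.14453456026017344
post S bench xy 0.00479567794425175 -0.25145293276420727
plunger S bench xy 0.05378444572368533 -0.15570803955041537
notch S bench xy 0.06616858960656061 -0.03924977157537941
bench S bench xy 0.007574790243503564 -0.001221255795999315
home S bench xy -0.0043027259622818005 -0.1522830967234038
```

View pics/bs.png

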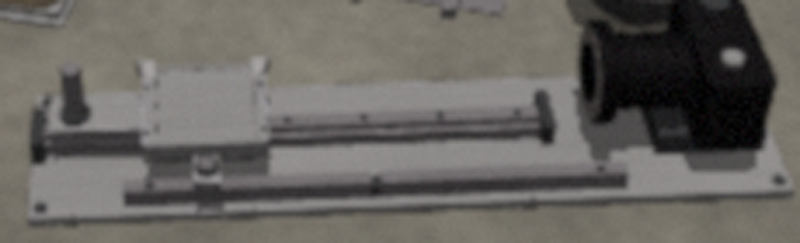

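View pics/be2.png

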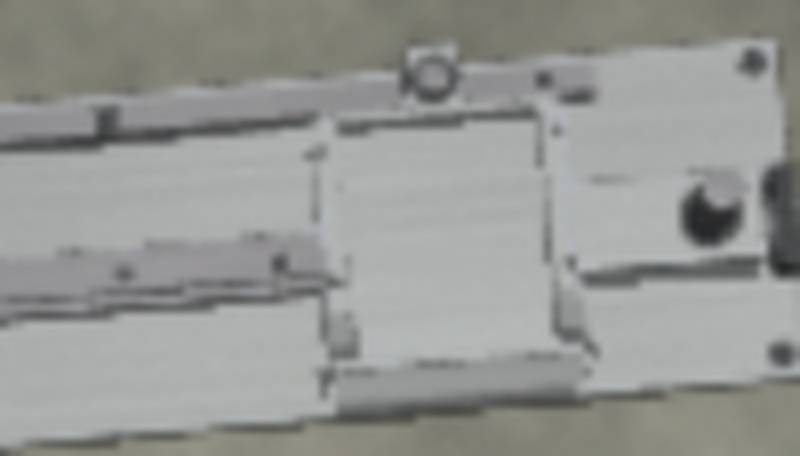

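```bash
cat > fit.py <<'E'
from h import *
from scipy.optimize import least_squares
np.set_printoptions(precision=4,suppress=True)
T=load('top0');S=load('scene0')
t=lambda x,y:(x/8-.4375+215,y/8-.4375+138)
k=800/230
s=lambda x,y:(x/k-.5+.5/k+190,y/k-.5+.5/k+195)
s1=800/210
b=lambda x,y:(x/s1-.5+.5/s1+120,y/s1-.5+.5/s1+130)
# (cam, uv, bench x,y(,z), moves, use)
n='n'
L=[(T,t(777,40),.076,-.29,.01,0),(T,t(802,377),-.06,-.29,.01,0),(T,b(38,272),-.06,.29,.01,0),
 (T,t(107,122),.062,'n',.026,0),(T,t(724,188),0,-.27,.092,1),(T,t(547,200),0,-.17-.038,.054,1),(T,t(335,210),0,-.17+.038,.054,1),
 (S,s(29,221),.076,-.29,.01,0),(S,s(795,192),.076,.29,.01,0),(S,s(376,184),.062,'n',.026,0),(S,s(69,66),0,-.27,.092,1)]
def pred(p,only=None):
    ox,oy,th,q,nt=p[:5]; out=[]
    for i,(c,uv,x,y,z,m) in enumerate(L):
        yy=(nt-.17 if y=='n' else y+q*m)
        X=[ox+np.cos(th)*x-np.sin(th)*yy, oy+np.sin(th)*x+np.cos(th)*yy, z]
        bias=p[5:8] if c is T else p[8:11]
        out.append(proj(c,np.array(X)+bias)[0])
    return np.array(out)
UV=np.array([l[1] for l in L])
f=lambda p:np.r_[((pred(p)-UV)).ravel()/.5,p[5:]/.002]
if __name__=='__main__':
    r=least_squares(f,np.r_[.609,.1215,.0756,.016,.135,np.zeros(6)])
    print(r.x,np.degrees(r.x[2])); print(pred(r.x)-UV)
    ox,oy,th,q,nt=r.x[:5]; Rm=np.array([[np.cos(th),-np.sin(th)],[np.sin(th),np.cos(th)]])
    for nme,l in dict(home=(0,q-.17),mouth=(-.05,q-.17),post=(0,q-.27)).items(): print(nme,Rm@l+[ox,oy])
E
python3 fit.py
```

```text
[ 0.6118  0.1182  0.0743  0.016   0.1421  0.0004  0.0012 -0.0018 -0.0004
 -0.0012 -0.001 ] 4.255530168021741
[[-0.4287 -1.3919]
 [ 0.9509 -0.7742]
 [-0.9024 -0.9671]
 [-0.2112 -1.2645]
 [-0.3689 -0.9004]
 [-0.044   2.1382]
 [ 1.2129  3.0748]
 [-0.6703  0.1093]
 [ 0.6009 -0.0184]
 [-0.1336 -1.2704]
 [ 0.4016  1.1049]]
home [ 0.6232 -0.0354]
mouth [ 0.5734 -0.0391]
post [ 0.6307 -0.1351]
```

```bash
sed -i 's|^f=.*|W=np.ones_like(UV); W[5:7,1]=0.02\nf=lambda p:np.r_[((pred(p)-UV)*W).ravel()/.5,p[5:]/.002]|' fit.py; python3 fit.py; cat > ov.py <<'E'
from fit import *
def overlay(name,pic,p,out,box,sc,tray=None):
    ox,oy,th,q,nt=p[:5]; bias=p[5:8] if name=='top' else p[8:11]
    im=pic['pixels'][:,:,::-1]; u0,v0,u1,v1=box
    im=cv2.resize(im[v0:v1,u0:u1],None,fx=sc,fy=sc,interpolation=cv2.INTER_CUBIC)
    def W(x,y,z): return np.array([ox+np.cos(th)*x-np.sin(th)*y,oy+np.sin(th)*x+np.cos(th)*y,z])+bias
    def ln(pts,col,close=True):
        uv=proj(pic,np.array(pts)); uv=((uv-[u0,v0]+.5)*sc).astype(int)
        cv2.polylines(im,[uv.reshape(-1,1,2)],close,col,1)
    rect=lambda x0,x1,y0,y1,z:[W(x0,y0,z),W(x1,y0,z),W(x1,y1,z),W(x0,y1,z)]
    ln(rect(-.06,.076,-.29,.29,.01),(0,255,0)); c=q-.17
    ln(rect(-.05,.045,c-.038,c+.038,.054),(0,0,255)); 
    a=np.linspace(0,6.28,20); ln([W(.008*np.cos(t),c-.1+.008*np.sin(t),.092) for t in a],(255,0,0))
    n=nt-.17; ln(rect(.056,.068,n-.004,n+.004,.026),(255,0,255)); ln(rect(.056,.068,c-.005,c+.005,.026),(0,255,255))
    if tray is not None:
        tx,ty,ta,tz=tray; 
        def Q(x,y,z): return np.array([tx+np.cos(ta)*x-np.sin(ta)*y,ty+np.sin(ta)*x+np.cos(ta)*y,tz+z])+bias
        ln([Q(.045,.042,.002),Q(.045,-.042,.002),Q(-.045,-.042,.002),Q(-.045,.042,.002)],(255,255,0))
        ln([Q(-.047,.005,.040),Q(-.047,-.005,.040),Q(-.077,-.005,.040),Q(-.077,.005,.040)],(0,165,255))
    cv2.imwrite(out,im)
E
python3 - <<'E'
from ov import *
p=least_squares(f,np.r_[.609,.1215,.0756,.016,.135,np.zeros(6)]).x; np.save('p.npy',p)
tr=(.4275,-.2023,np.radians(79.4),.002)
overlay('top',T,p,'pics/ovT.png',(200,130,360,250),5,tr)
overlay('scene',S,p,'pics/ovS.png',(160,165,330,265),4.7,tr)
E
```

```text
[ 0.61    0.1181  0.073   0.0163  0.1422 -0.0007  0.0012 -0.0021  0.0007
 -0.0012 -0.0016] 4.179814096918312
[[-0.3368 -0.3352]
 [ 0.9867  0.3094]
 [-0.904  -0.129 ]
 [-0.1725 -0.2988]
 [-0.4188  0.2367]
 [-0.098   3.2143]
 [ 1.1526  4.1181]
 [-0.6643 -0.0339]
 [ 0.4793  0.0611]
 [-0.1723 -1.3066]
 [ 0.5575  1.0118]]
home [ 0.6212 -0.0351]
mouth [ 0.5713 -0.0388]
post [ 0.6285 -0.1349]
```

View pics/ovT.png

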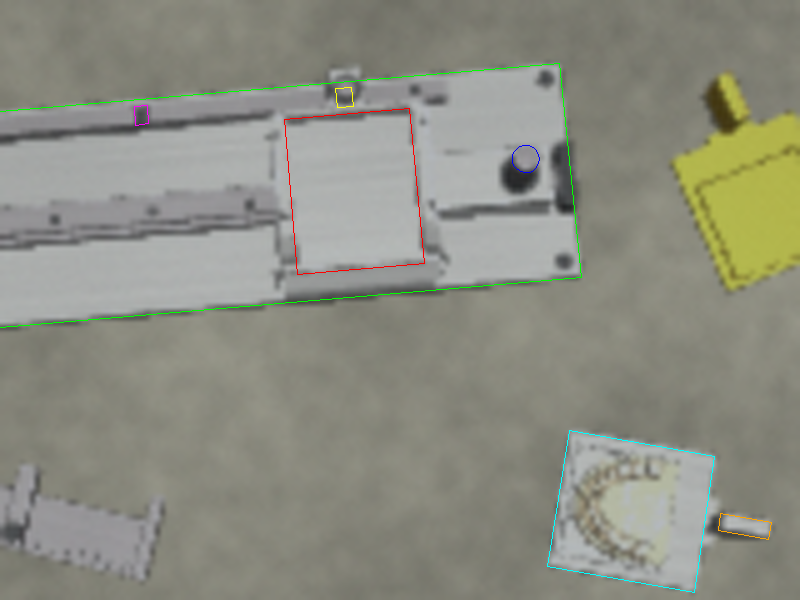

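View pics/ovS.png

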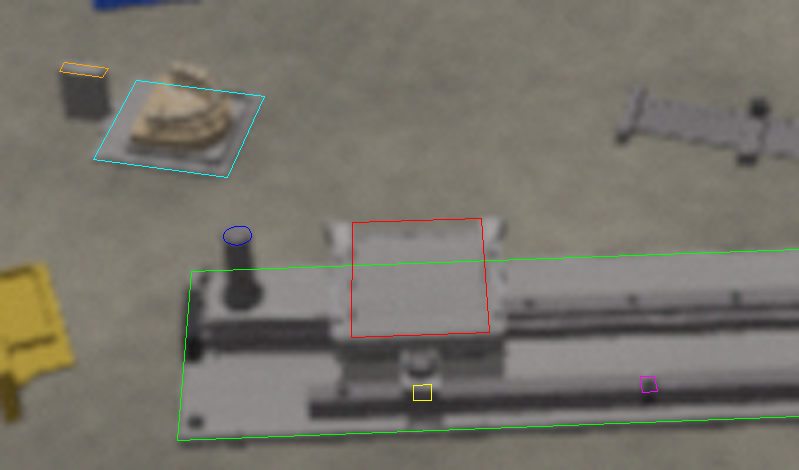

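```bash
cat > plan.py <<'E'
import sys; from h import *
from station import sensors, r
def plan(x,y,z,ang):
    o=sensors.get_obs(); q=o['ee_rot']; R0=R.from_quat([q[1],q[2],q[3],q[0]])
    a=np.radians(ang); zc=np.array([np.cos(a),np.sin(a),0]); yc=np.array([0,0,-1.]); xc=np.cross(yc,zc)
    Rt=R.from_matrix(np.stack([xc,yc,zc],1)); tcp=np.array([x,y,z])-yc*r.pinch_z
    M=R0.as_matrix(); cur=o['ee_pos']+M[:,1]*r.pinch_z
    print('t',round(o['time'],2),'pinch now',cur.round(4),'zang',round(np.degrees(np.arctan2(M[1,2],M[0,2])),2),'tilt y',M[:,1].round(4),'F',o['force'].round(1),'tq',o['ft_torque'].round(2),'open',round(o['opening'],4))
    print('shift cm',(R0.inv().apply(tcp-o['ee_pos'])*100).round(2),'rotvec',(R0.inv()*Rt).as_rotvec().round(4))
if __name__=='__main__': plan(*map(float,sys.argv[1:5]))
E
python3 plan.py .4168 -.2643 .15 -10.6; python3 plan.py .4168 -.2643 .024 -10.6
```

```text
t 1.4 pinch now [ 0.1858 -0.6229  0.2243] zang -73.4 tilt y [ 0.  0. -1.] F [ 0.5 -0.2  0.4] tq [-0.03 -0.01 -0.06] open 0.0942
shift cm [-32.39   7.43 -27.76] rotvec [-0.    -1.096 -0.   ]
t 1.4 pinch now [ 0.1858 -0.6229  0.2243] zang -73.4 tilt y [ 0.  0. -1.] F [ 0.5 -0.2  0.4] tq [-0.03 -0.01 -0.06] open 0.0942
shift cm [-32.39  20.03 -27.76] rotvec [-0.    -1.096 -0.   ]
```

Request:
jog_arm(series=[[-3.2, 0.7, -2.8, 0, -0.11, 0, 9.4], [-6.5, 1.5, -5.5, 0, -0.22, 0, 9], [-9.7, 2.2, -8.3, 0, -0.33, 0, 8], [-13, 3, -11.1, 0, -0.44, 0, 7], [-16.2, 3.7, -13.9, 0, -0.55, 0, 6], [-19.4, 4.5, -16.6, 0, -0.66, 0, 5], [-22.7, 5.2, -19.4, 0, -0.77, 0, 4.5], [-25.9, 5.9, -22.2, 0, -0.88, 0, 4.5], [-29.1, 6.7, -25, 0, -0.99, 0, 4.5], [-32.4, 7.4, -27.8, 0, -1.096, 0, 4.5], [-32.4, 7.4, -27.8, 0, -1.096, 0, 4.5], [-32.4, 7.4, -27.8, 0, -1.096, 0, 4.5], [-32.4, 7.4, -27.8, 0, -1.096, 0, 4.5]])

```text
time: 3.02
ee_pos: [0.4162, -0.2651, 0.3308]
ee_rot: [-0.451, 0.451, -0.544, 0.545]
force: [-0.8, 0.2, -0.9]
opening: 0.0447
```

```bash
python3 plan.py .4168 -.2643 .024 -10.6; python3 - <<'E'
from station import viewer
import cv2,pickle,numpy as np
o=[]
for n,b in (('top',(290,180,390,270)),('scene',(130,100,260,220))):
    p=viewer.read_camera(n); pickle.dump(dict(p),open(n+'1.pkl','wb'))
    o.append(cv2.resize(p['pixels'][b[1]:b[3],b[0]:b[2],::-1],(400,360),interpolation=cv2.INTER_CUBIC))
cv2.imwrite('pics/hover.png',np.hstack(o))
E
```

```text
t 3.02 pinch now [ 0.4161 -0.2653  0.1504] zang -10.76 tilt y [-1.e-04 -8.e-04 -1.e+00] F [-0.8  0.2 -0.9] tq [ 0.   -0.03  0.01] open 0.0447
shift cm [-0.11 12.64  0.05] rotvec [-0.     -0.0028  0.0008]
```

View pics/hover.png

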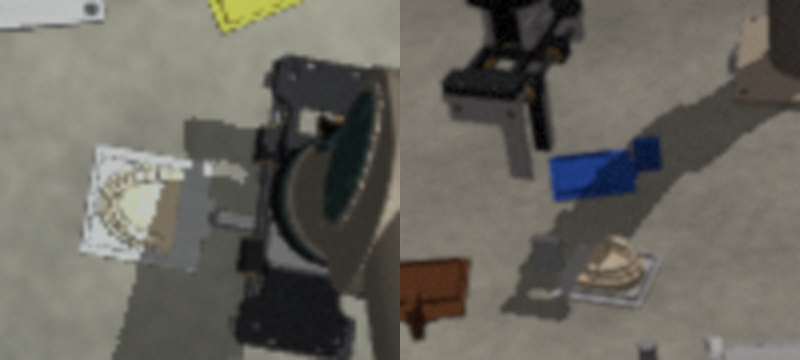

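The gripper hovers beside the silver cast tray, with the blade at about (215,218) in the left panel. The jaws straddle it, so I'm descending and gripping.

Request:
jog_arm(series=[[-0.1, 2.5, 0, 0, -0.003, 0, 4.5], [-0.1, 6, 0, 0, -0.003, 0, 4.5], [-0.1, 9.5, 0, 0, -0.003, 0, 4.5], [-0.1, 11.8, 0, 0, -0.003, 0, 4.5], [-0.1, 12.6, 0, 0, -0.003, 0, 4.5], [-0.1, 12.6, 0, 0, -0.003, 0, 4.5], [-0.1, 12.6, 0, 0, -0.003, 0, 2.5], [-0.1, 12.6, 0, 0, -0.003, 0, 1.5], [-0.1, 12.6, 0, 0, -0.003, 0, 0.5], [-0.1, 12.6, 0, 0, -0.003, 0, 0.5], [-0.1, 12.6, 0, 0, -0.003, 0, 0.5], [-0.1, 12.6, 0, 0, -0.003, 0, 0.5], [-0.1, 12.6, 0, 0, -0.003, 0, 0.5]], grip_force=30)

```text
time: 4.75
ee_pos: [0.4172, -0.263, 0.205]
ee_rot: [-0.453, 0.452, -0.543, 0.544]
force: [0.2, -0.9, 5.1]
opening: 0.01
```

```bash
python3 plan.py .4168 -.2643 .09 -10.6
```

```text
t 4.75 pinch now [ 0.4173 -0.2631  0.0246] zang -10.43 tilt y [ 6.e-04 -3.e-04 -1.e+00] F [ 0.2 -0.9  5.1] tq [ 0.06  0.04 -0.08] open 0.01
shift cm [ 0.14 -6.54 -0.01] rotvec [-0.0007  0.003   0.0002]
```

Request:
jog_arm(series=[[0, -0.7, 0, 0, 0, 0, 0.5], [0, -2, 0, 0, 0, 0, 0.5], [0, -3.5, 0, 0, 0, 0, 0.5], [0, -5, 0, 0, 0, 0, 0.5], [0, -6, 0, 0, 0, 0, 0.5], [0, -6.5, 0, 0, 0, 0, 0.5], [0, -6.5, 0, 0, 0, 0, 0.5]])

```text
time: 5.62
ee_pos: [0.417, -0.263, 0.27]
ee_rot: [-0.453, 0.452, -0.543, 0.544]
force: [0.4, 0.1, -1.6]
opening: 0.0096
```

```bash
python3 plan.py .4168 -.2643 .09 -10.6; python3 - <<'E'
from station import viewer
import cv2,pickle,numpy as np
o=[]
for n,b in (('top',(290,180,390,270)),('scene',(130,120,260,220))):
    p=viewer.read_camera(n); pickle.dump(dict(p),open(n+'2.pkl','wb'))
    o.append(cv2.resize(p['pixels'][b[1]:b[3],b[0]:b[2],::-1],(400,360),interpolation=cv2.INTER_CUBIC))
cv2.imwrite('pics/lift.png',np.hstack(o))
E
```

```text
t 5.62 pinch now [ 0.4171 -0.263   0.0896] zang -10.44 tilt y [ 4.e-04 -3.e-04 -1.e+00] F [ 0.4  0.1 -1.6] tq [-0.12 -0.02  0.02] open 0.0096
shift cm [ 0.13 -0.04  0.  ] rotvec [-0.0005  0.0029  0.0002]
```

View pics/lift.png

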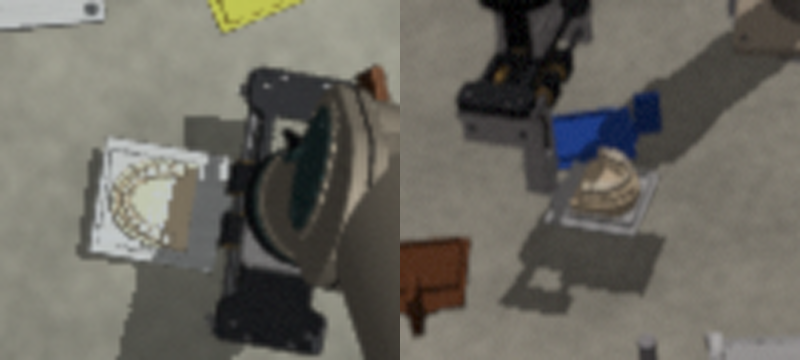

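```bash
cat > tilt.py <<'E'
from h import *
def tilt(pic,mid,ang,z0,tag):
    """fit plane on plate strips outside the cast"""
    C=cloud(pic).reshape(-1,3); a=np.radians(ang); d=C[:,:2]-mid; x=d@[np.cos(a),np.sin(a)]; y=d@[-np.sin(a),np.cos(a)]
    z=C[:,2]
    # heights profile: back strip x in -40..-24, side strips |y| 34..40
    for nm,m in dict(back=(x>-.040)&(x<-.026)&(abs(y)<.036),front=(x>.039)&(x<.043)&(abs(y)<.036),left=(y>.033)&(y<.040)&(abs(x)<.038),right=(y<-.033)&(y>-.040)&(abs(x)<.038)).items():
        m=m&(abs(z-z0)<.02); print(tag,nm,m.sum(),np.median(z[m]).round(4), 'std',z[m].std().round(4))
        if m.sum()>10:
            s=x if nm in('left','right') else y
            A=np.c_[s[m],np.ones(m.sum())]; c=np.linalg.lstsq(A,z[m],rcond=None)[0]; print('   slope deg along edge',np.degrees(np.arctan(c[0])).round(2))
if __name__=='__main__':
    tilt(load('top0'),[.4278,-.2021],79.4,.006,'before')
    a=np.radians(79.5)
    tilt(load('top2'),np.array([.4164,-.2618])+.062*np.array([np.cos(a),np.sin(a)]),79.5,.069,'lifted')
E
python3 tilt.py
```

```text
before back 108 0.0024 std 0.0022
   slope deg along edge -0.12
before front 34 0.0041 std 0.0038
   slope deg along edge 0.31
before left 58 0.003 std 0.0036
   slope deg along edge 1.52
before right 55 0.0034 std 0.0031
   slope deg along edge -0.07
lifted back 113 0.0672 std 0.0023
   slope deg along edge -1.4
lifted front 33 0.068 std 0.0024
   slope deg along edge 1.98
lifted left 65 0.0676 std 0.0036
   slope deg along edge 0.99
lifted right 61 0.0691 std 0.0037
   slope deg along edge 0.46
```

```bash
python3 plan.py .4397 -.0484 .09 -85.82
```

```text
t 5.72 pinch now [ 0.4168 -0.2628  0.089 ] zang -10.43 tilt y [-6.e-04  3.e-04 -1.e+00] F [-0.6  0.5 -3. ] tq [-0.1  -0.08 -0.05] open 0.01
shift cm [-21.5   -0.09  -1.64] rotvec [7.0000e-04 1.3159e+00 2.0000e-04]
```

Request:
jog_arm(series=[[-0.5, 0, 0, 0, 0.03, 0, 0.5], [-1.5, 0, -0.1, 0, 0.1, 0, 0.5], [-3, 0, -0.2, 0, 0.19, 0, 0.5], [-4.7, 0, -0.4, 0, 0.29, 0, 0.5], [-6.5, 0, -0.5, 0, 0.4, 0, 0.5], [-8.4, 0, -0.6, 0, 0.51, 0, 0.5], [-10.3, 0, -0.8, 0, 0.63, 0, 0.5], [-12.2, 0, -0.9, 0, 0.75, 0, 0.5], [-14.1, 0, -1.1, 0, 0.86, 0, 0.5], [-16, 0, -1.2, 0, 0.98, 0, 0.5], [-17.7, 0, -1.35, 0, 1.08, 0, 0.5], [-19.2, 0, -1.5, 0, 1.18, 0, 0.5], [-20.5, 0, -1.6, 0, 1.25, 0, 0.5], [-21.2, 0, -1.65, 0, 1.3, 0, 0.5], [-21.5, 0, -1.65, 0, 1.316, 0, 0.5], [-21.5, 0, -1.65, 0, 1.316, 0, 0.5], [-21.5, 0, -1.65, 0, 1.316, 0, 0.5]], grip_force=40)

```text
time: 7.85
ee_pos: [0.4396, -0.0488, 0.2696]
ee_rot: [-0.026, 0.026, -0.707, 0.707]
force: [-0.2, 0.2, -2.0]
opening: 0.0096
```

```bash
python3 plan.py .4397 -.0484 .0686 -85.82; python3 - <<'E'
from station import viewer, sensors
import cv2,pickle,numpy as np
for n in ('top','scene'):
    p=viewer.read_camera(n); pickle.dump(dict(p),open(n+'3.pkl','wb'))
from ov import *
p=np.load('p.npy'); a=np.radians(4.18)
tr=(.4397+.062*np.cos(a),-.0484+.062*np.sin(a),a,.067)
overlay('top',load('top3'),p,'pics/p3T.png',(220,130,340,250),5,tr)
overlay('scene',load('scene3'),p,'pics/p3S.png',(180,130,310,265),4.4,tr)
E
```

```text
t 7.85 pinch now [ 0.4396 -0.0488  0.0892] zang -85.85 tilt y [-1.e-04 -2.e-04 -1.e+00] F [-0.2  0.2 -2. ] tq [0.01 0.1  0.05] open 0.0096
shift cm [-0.01  2.06 -0.04] rotvec [-0.0002 -0.0005  0.0001]
```

View pics/p3T.png

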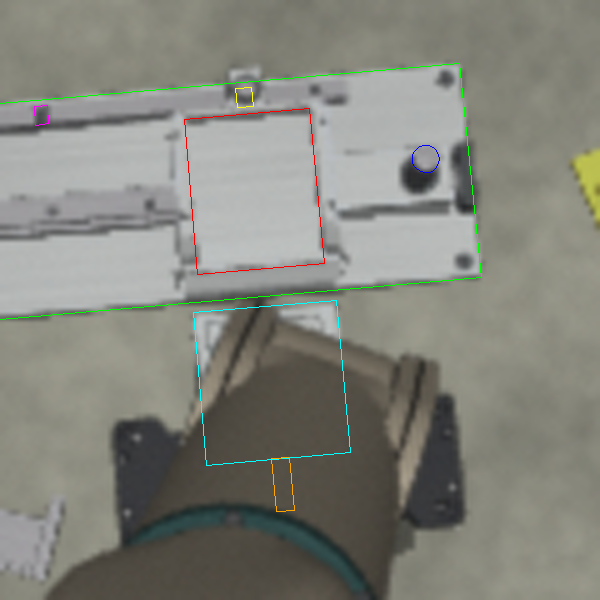

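View pics/p3S.png

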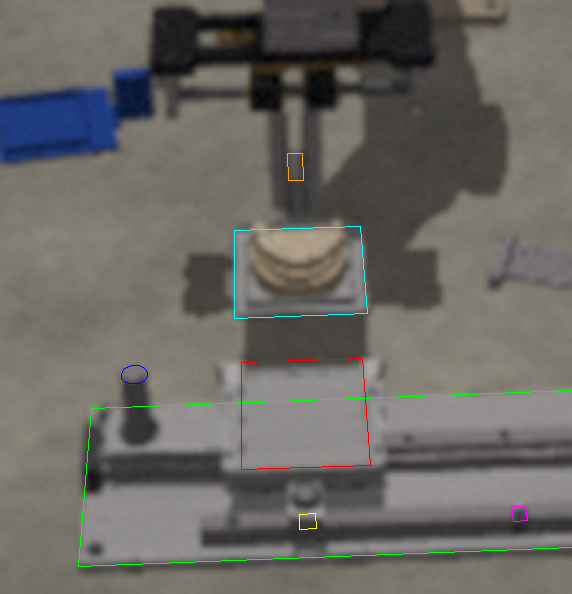

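```bash
python3 - <<'E'
from ov import *
p=np.load('p.npy'); a=np.radians(4.18)
tr=(.4397+.062*np.cos(a),-.0484+.062*np.sin(a),a,.067)
overlay('top',load('top3'),p,'pics/p3z.png',(250,150,294,200),11,tr)
im=load('top3')['pixels'][150:200,250:294,::-1]; im=cv2.resize(im,None,fx=11,fy=11,interpolation=cv2.INTER_CUBIC)
o=cv2.imread('pics/p3z.png'); cv2.imwrite('pics/p3z.png',cv2.resize(np.hstack([o,im]),(792,450)))
E
```

```text
(no output)
```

View pics/p3z.png

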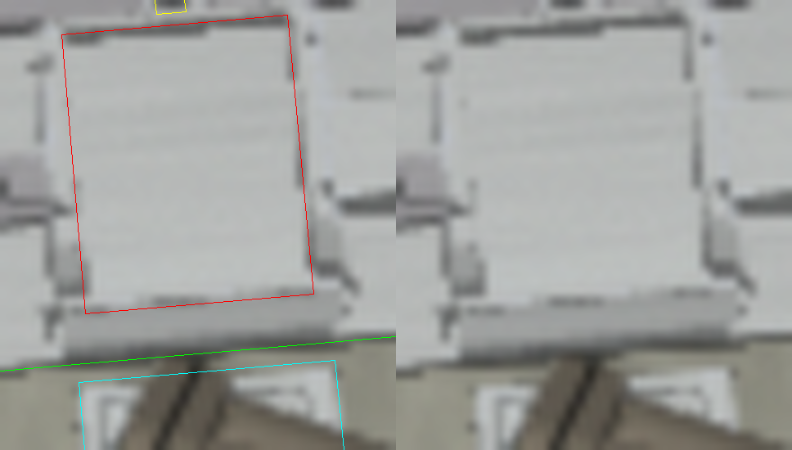

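Request:
jog_arm(series=[[0, 0.5, 0.1, 0, 0, 0, 0.5], [0, 1.2, 0.1, 0, 0, 0, 0.5], [0, 1.8, 0.1, 0, 0, 0, 0.5], [0, 2.05, 0.1, 0, 0, 0, 0.5], [0, 2.05, 0.1, 0, 0, 0, 0.5], [-0.4, 2.05, 0.1, 0, 0, 0, 0.5], [-1, 2.05, 0.1, 0, 0, 0, 0.5], [-1.6, 2.05, 0.1, 0, 0, 0, 0.5], [-2, 2.05, 0.1, 0, 0, 0, 0.5], [-2.2, 2.05, 0.1, 0, 0, 0, 0.5], [-2.2, 2.05, 0.1, 0, 0, 0, 0.5], [-2.2, 2.05, 0.1, 0, 0, 0, 0.5]])

```text
time: 9.45
ee_pos: [0.4615, -0.0479, 0.2492]
ee_rot: [0.026, -0.026, 0.707, -0.707]
force: [1.1, -1.4, -2.3]
opening: 0.0096
```

```bash
python3 plan.py .5594 -.0406 .0686 -85.82; python3 - <<'E'
from station import viewer, sensors
import cv2,pickle,numpy as np
for n in ('top','scene'):
    p=viewer.read_camera(n); pickle.dump(dict(p),open(n+'4.pkl','wb'))
o=[]
for n,b in (('top',(250,150,295,205)),('scene',(220,160,275,225))):
    p=pickle.load(open(n+'4.pkl','rb'))
    o.append(cv2.resize(p['pixels'][b[1]:b[3],b[0]:b[2],::-1],(400,480),interpolation=cv2.INTER_CUBIC))
cv2.imwrite('pics/m4.png',np.hstack(o))
E
```

```text
t 9.45 pinch now [ 0.4614 -0.0479  0.0688] zang -85.84 tilt y [-4.e-04  1.e-04 -1.e+00] F [ 1.1 -1.4 -2.3] tq [ 0.02  0.09 -0.02] open 0.0096
shift cm [-9.82  0.01 -0.02] rotvec [ 0.0001 -0.0003  0.0004]
```

View pics/m4.png

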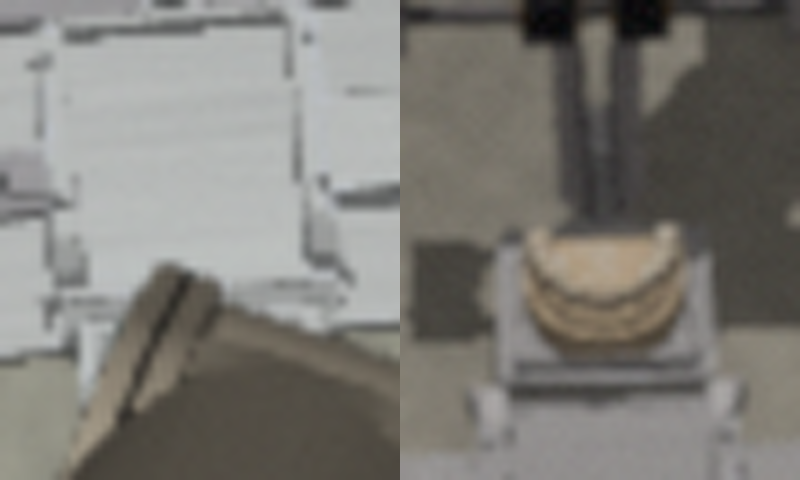

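The tray's front spans columns 498–718 in the right panel and is centred between the lips (470–745), so I'm advancing in steps.

Request:
jog_arm(series=[[-0.3, 0, 0, 0, 0, 0, 0.5], [-0.8, 0, 0, 0, 0, 0, 0.5], [-1.3, 0, 0, 0, 0, 0, 0.5], [-1.8, 0, 0, 0, 0, 0, 0.5], [-2.2, 0, 0, 0, 0, 0, 0.5], [-2.5, 0, 0, 0, 0, 0, 0.5], [-2.5, 0, 0, 0, 0, 0, 0.5]])

```text
time: 10.42
ee_pos: [0.4869, -0.0461, 0.2492]
ee_rot: [-0.026, 0.026, -0.707, 0.707]
force: [0.4, 0.3, -2.0]
opening: 0.0099
```

```bash
python3 plan.py .5594 -.0406 .0686 -85.82
```

```text
t 10.43 pinch now [ 0.4869 -0.0461  0.0688] zang -85.83 tilt y [ 2.e-04 -1.e-04 -1.e+00] F [ 0.4  0.3 -2. ] tq [ 0.01  0.15 -0.03] open 0.0099
shift cm [-7.27  0.02 -0.02] rotvec [-0.0001 -0.0001 -0.0002]
```

Request:
jog_arm(series=[[-0.3, 0, 0, 0, 0, 0, 0.5], [-0.8, 0, 0, 0, 0, 0, 0.5], [-1.4, 0, 0, 0, 0, 0, 0.5], [-2, 0, 0, 0, 0, 0, 0.5], [-2.6, 0, 0, 0, 0, 0, 0.5], [-3.2, 0, 0, 0, 0, 0, 0.5], [-3.7, 0, 0, 0, 0, 0, 0.5], [-4, 0, 0, 0, 0, 0, 0.5], [-4, 0, 0, 0, 0, 0, 0.5]])

```text
time: 11.55
ee_pos: [0.5267, -0.0431, 0.2491]
ee_rot: [-0.026, 0.026, -0.707, 0.707]
force: [-0.4, -0.3, -1.9]
opening: 0.01
```

```bash
python3 plan.py .5594 -.0406 .0686 -85.82; python3 - <<'E'
from station import viewer, sensors
import cv2,pickle,numpy as np
o=[]
for n,b in (('top',(250,150,295,205)),('scene',(200,170,275,255))):
    p=viewer.read_camera(n); pickle.dump(dict(p),open(n+'5.pkl','wb'))
    o.append(cv2.resize(p['pixels'][b[1]:b[3],b[0]:b[2],::-1],(400,480),interpolation=cv2.INTER_CUBIC))
cv2.imwrite('pics/m5.png',np.hstack(o))
E
```

```text
t 11.55 pinch now [ 0.5267 -0.0431  0.0687] zang -85.83 tilt y [ 0. -0. -1.] F [-0.4 -0.3 -1.9] tq [ 0.02  0.09 -0.04] open 0.01
shift cm [-3.28  0.01 -0.02] rotvec [-0.     -0.0001 -0.    ]
```

View pics/m5.png

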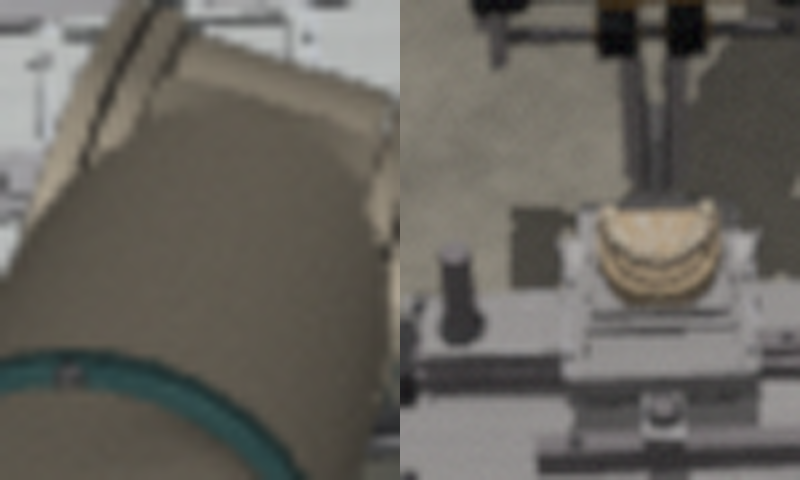

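Request:
jog_arm(series=[[-0.3, 0, 0, 0, 0, 0, 0.5], [-0.8, 0, 0, 0, 0, 0, 0.5], [-1.4, 0, 0, 0, 0, 0, 0.5], [-1.9, 0, 0, 0, 0, 0, 0.5], [-2.3, 0, 0, 0, 0, 0, 0.5], [-2.6, 0, 0, 0, 0, 0, 0.5], [-2.8, 0, 0, 0, 0, 0, 0.5], [-2.9, 0, 0, 0, 0, 0, 0.5], [-3, 0, 0, 0, 0, 0, 0.5], [-3, 0, 0, 0, 0, 0, 0.5]])

```text
time: 12.9
ee_pos: [0.5565, -0.041, 0.2492]
ee_rot: [-0.026, 0.026, -0.707, 0.707]
force: [-0.0, -0.2, -1.6]
opening: 0.0097
```

```bash
python3 plan.py .5594 -.0406 .0686 -85.82
```

```text
t 12.9 pinch now [ 0.5565 -0.041   0.0688] zang -85.83 tilt y [ 0. -0. -1.] F [-0.  -0.2 -1.6] tq [ 0.    0.14 -0.01] open 0.0097
shift cm [-0.3   0.02 -0.02] rotvec [-0.     -0.0002 -0.    ]
```

Request:
jog_arm(series=[[-0.1, 0, 0, 0, 0, 0, 0.5], [-0.2, 0, 0, 0, 0, 0, 0.5], [-0.2, 0, 0, 0, 0, 0, 0.5]])

```text
time: 13.28
ee_pos: [0.5586, -0.0408, 0.2492]
ee_rot: [0.026, -0.026, 0.707, -0.707]
force: [1.0, 0.7, -1.8]
opening: 0.0097
```

Request:
jog_arm(series=[[-0.1, 0, 0, 0, 0, 0, 0.5], [-0.2, 0, 0, 0, 0, 0, 0.5], [-0.2, 0, 0, 0, 0, 0, 0.5]])

```text
time: 13.65
ee_pos: [0.5606, -0.0407, 0.2492]
ee_rot: [-0.026, 0.026, -0.707, 0.707]
force: [-0.8, 0.3, -2.9]
opening: 0.0099
```

Request:
jog_arm(series=[[-0.1, 0, 0, 0, 0, 0, 0.5], [-0.15, 0, 0, 0, 0, 0, 0.5], [-0.15, 0, 0, 0, 0, 0, 0.5]])

```text
time: 14.02
ee_pos: [0.562, -0.0406, 0.2492]
ee_rot: [0.026, -0.026, 0.707, -0.707]
force: [0.9, -0.2, -2.1]
opening: 0.0099
```

Request:
jog_arm(series=[[-0.1, 0, 0, 0, 0, 0, 0.5], [-0.15, 0, 0, 0, 0, 0, 0.5], [-0.15, 0, 0, 0, 0, 0, 0.5]])

```text
time: 14.4
ee_pos: [0.5626, -0.0406, 0.2489]
ee_rot: [0.025, -0.027, 0.707, -0.707]
force: [-4.5, -1.2, 0.3]
opening: 0.01
```

Request:
jog_arm(series=[[-0.1, 0, 0, 0, 0, 0, 0.5], [-0.15, 0, 0, 0, 0, 0, 0.5], [-0.15, 0, 0, 0, 0, 0, 0.5], [-0.15, 0, 0, 0, 0, 0, 0.5]])

```text
time: 14.9
ee_pos: [0.5632, -0.0406, 0.2487]
ee_rot: [0.024, -0.027, 0.707, -0.706]
force: [-6.3, -1.3, 1.3]
opening: 0.0095
```

```bash
python3 plan.py .5594 -.0406 .0686 -85.82; python3 - <<'E'
from station import viewer, sensors
import cv2,pickle,numpy as np
o=[]
for n,b in (('top',(240,140,315,215)),('scene',(200,170,275,255))):
    p=viewer.read_camera(n); pickle.dump(dict(p),open(n+'6.pkl','wb'))
    o.append(cv2.resize(p['pixels'][b[1]:b[3],b[0]:b[2],::-1],(400,480),interpolation=cv2.INTER_CUBIC))
cv2.imwrite('pics/m6.png',np.hstack(o))
E
```

```text
t 14.9 pinch now [ 0.5622 -0.0405  0.0683] zang -85.84 tilt y [-5.2e-03  3.0e-04 -1.0e+00] F [-6.3 -1.3  1.3] tq [-0.26  1.58  0.07] open 0.0095
shift cm [ 0.38 -0.03 -0.03] rotvec [ 0.0007 -0.0003  0.0051]
```

View pics/m6.png

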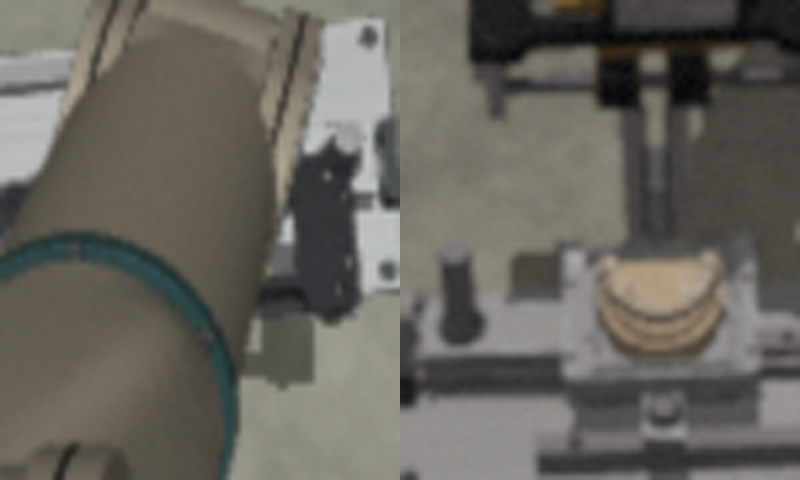

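Request:
jog_arm(series=[[0, 0.1, 0, 0, 0, 0, 0.5], [0, 0.2, 0, 0, 0, 0, 0.5], [0, 0.2, 0, 0, 0, 0, 0.5], [0, 0.2, 0, 0, 0, 0, 1.5], [0, 0.2, 0, 0, 0, 0, 2.5], [0, 0.2, 0, 0, 0, 0, 3.5], [0, 0.2, 0, 0, 0, 0, 3.5], [0, 0.2, 0, 0, 0, 0, 3.5]])

```text
time: 16.0
ee_pos: [0.5651, -0.0403, 0.2472]
ee_rot: [-0.026, 0.026, -0.707, 0.707]
force: [0.6, -0.7, 0.9]
opening: 0.0349
```

```bash
python3 plan.py .5594 -.0406 .0686 -85.82
```

```text
t 16.0 pinch now [ 0.5651 -0.0403  0.0668] zang -85.83 tilt y [ 4.e-04 -0.e+00 -1.e+00] F [ 0.6 -0.7  0.9] tq [ 0.01  0.01 -0.06] open 0.0349
shift cm [ 0.57 -0.18 -0.02] rotvec [-0.     -0.0001 -0.0004]
```

Request:
jog_arm(series=[[0, -1, 0, 0, 0, 0, 3.5], [0, -3, 0, 0, 0, 0, 3.5], [0, -6, 0, 0, 0, 0, 3.5], [0, -9, 0, 0, 0, 0, 3.5], [4, -11, 0, 0, 0, 0, 4.5], [9, -12, 0, 0, 0, 0, 4.5], [14, -12, 0, 0, 0, 0, 4.5], [16, -12, 0, 0, 0, 0, 4.5], [16, -12, 0, 0, 0, 0, 4.5]])

```text
time: 17.12
ee_pos: [0.4044, -0.0522, 0.3679]
ee_rot: [0.026, -0.025, 0.707, -0.706]
force: [0.3, 0.1, -0.1]
opening: 0.0453
```

```bash
python3 - <<'E'
from station import viewer, sensors
import cv2,pickle,numpy as np
o=[]
for n,b in (('top',(225,130,325,215)),('scene',(190,180,310,260))):
    p=viewer.read_camera(n); pickle.dump(dict(p),open(n+'7.pkl','wb'))
    o.append(cv2.resize(p['pixels'][b[1]:b[3],b[0]:b[2],::-1],(b[2]*4-b[0]*4)and((b[2]-b[0])*3,(b[3]-b[1])*3),interpolation=cv2.INTER_CUBIC))
from ov import *
p=np.load('p.npy')
a=p[2]; hx,hy=.6242,-.0359
overlay('top',load('top7'),p,'pics/m7T.png',(220,130,325,215),7,(hx,hy,a,.044))
overlay('scene',load('scene7'),p,'pics/m7S.png',(195,180,300,262),7,(hx,hy,a,.044))
E
```

```text
(no output)
```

View pics/m7T.png

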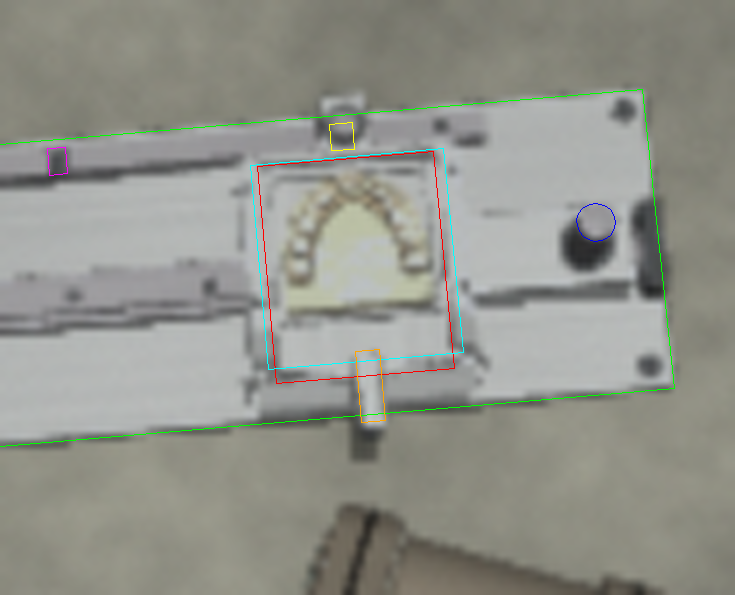

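View pics/m7S.png

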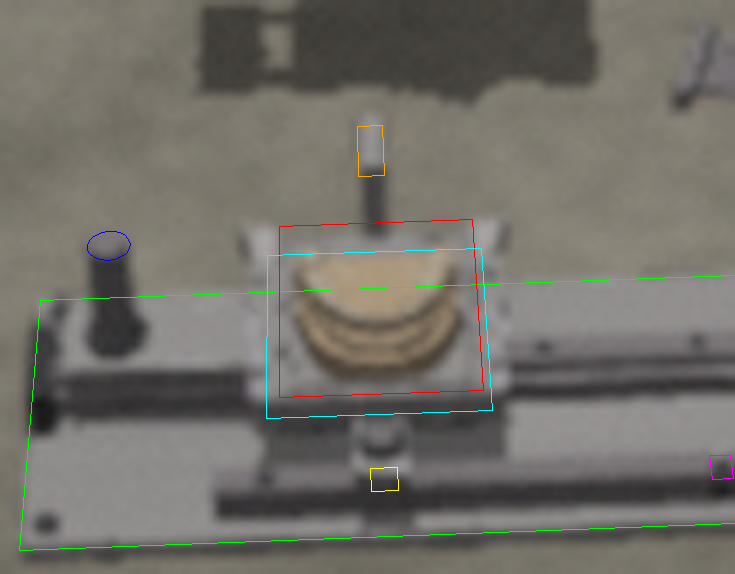

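```bash
python3 - <<'E'
from h import *
a=load('top0')['pixels'][148:188,250:292,::-1]; b=load('top7')['pixels'][148:188,250:292,::-1]
o=[cv2.resize(x,None,fx=9.4,fy=9.4,interpolation=cv2.INTER_CUBIC) for x in (a,b)]
o=np.hstack(o); o=np.clip((o.astype(float)-90)*1.6,0,255).astype(np.uint8); print(o.shape); cv2.imwrite('pics/z7.png',o)
a=load('scene7')['pixels'][205:245,222:272,::-1]; b=load('scene0')['pixels'][205:245,222:272,::-1]
o=np.hstack([cv2.resize(x,None,fx=8,fy=8,interpolation=cv2.INTER_CUBIC) for x in (b,a)]);o=np.clip((o.astype(float)-40)*1.6,0,255).astype(np.uint8); cv2.imwrite('pics/z7s.png',o)
E
```

```text
(376, 790, 3)
```

View pics/z7.png

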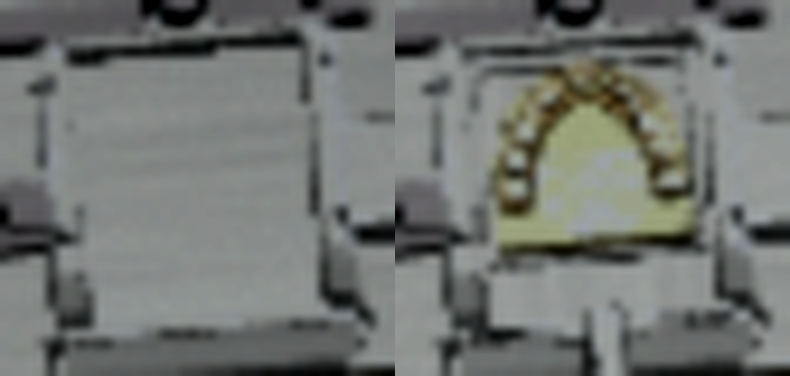

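View pics/z7s.png

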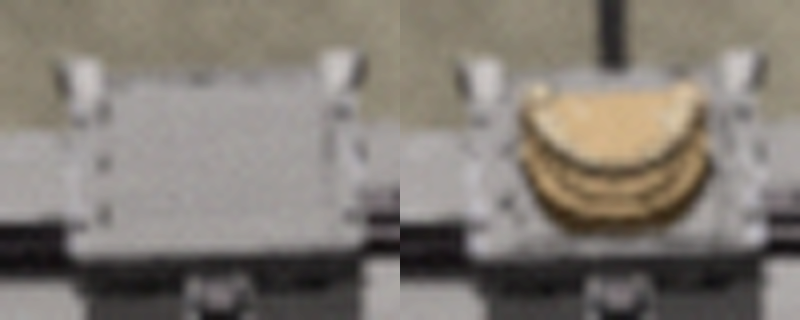

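The tray sits between the runners with its front against the stop line (row ~48 in the crop). The cast is seated inside the rim and the carriage hasn't moved. The post is next.

```bash
python3 plan.py .629 -.135 .16 -85.82;python3 - <<'E'
from station import nets,viewer
from h import *
for n in('top','scene'):
    p=viewer.read_camera(n)
    for d in nets.tip_of(p,'post_grip')[:2]: print(n,d['p'],onplane(p,d['point'],.074))
E
```

```text
t 17.23 pinch now [ 0.407  -0.052   0.1874] zang -85.82 tilt y [ 2.6e-03 -1.0e-04 -1.0e+00] F [-0.   0.   0.2] tq [-0.03 -0.02  0.01] open 0.0446
shift cm [-21.57   2.8    9.9 ] rotvec [-0.0003  0.     -0.0025]
top 0.82 [ 0.62981463 -0.12953014  0.074     ]
scene 0.7 [ 0.60399236 -0.04793709  0.074     ]
scene 0.69 [ 0.63563777 -0.13909662  0.074     ]
```

Request:
jog_arm(series=[[-1, 0, 0.5, 0, 0, 0, 5], [-4, 0.4, 1.8, 0, 0, 0, 5], [-8, 0.9, 3.6, 0, 0, 0, 5], [-12, 1.5, 5.4, 0, 0, 0, 5], [-16, 2, 7.3, 0, 0, 0, 5], [-19, 2.5, 8.7, 0, 0, 0, 5], [-21, 2.8, 9.6, 0, 0, 0, 5], [-21.6, 2.8, 9.9, 0, 0, 0, 5], [-21.6, 2.8, 9.9, 0, 0, 0, 5], [-21.6, 2.8, 9.9, 0, 0, 0, 5], [-21.6, 2.8, 9.9, 0, 0, 0, 5]])

```text
time: 18.8
ee_pos: [0.6276, -0.1347, 0.3396]
ee_rot: [0.026, -0.026, 0.707, -0.707]
force: [-0.7, -0.2, 0.2]
opening: 0.0502
```

```bash
python3 plan.py .629 -.135 .074 -85.82;python3 - <<'E'
from station import viewer
import cv2,pickle,numpy as np
from h import *
o=[]
for n,b in (('top',(260,110,360,210)),('scene',(170,130,290,250))):
    p=viewer.read_camera(n); pickle.dump(dict(p),open(n+'8.pkl','wb'))
    o.append(cv2.resize(p['pixels'][b[1]:b[3],b[0]:b[2],::-1],(400,400),interpolation=cv2.INTER_CUBIC))
cv2.imwrite('pics/p8.png',np.hstack(o))
E
```

```text
t 18.8 pinch now [ 0.6276 -0.1346  0.1592] zang -85.81 tilt y [ 0.e+00  3.e-04 -1.e+00] F [-0.7 -0.2  0.2] tq [ 0.04  0.03 -0.  ] open 0.0502
shift cm [-0.14  8.52  0.04] rotvec [ 0.0003  0.0001 -0.    ]
```

View pics/p8.png

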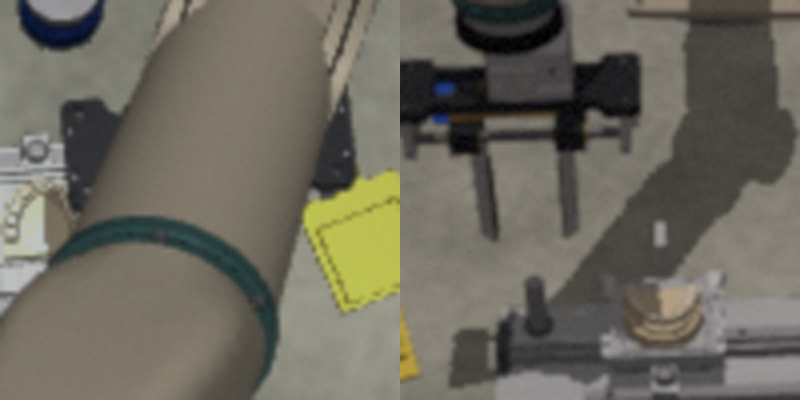

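Request:
jog_arm(series=[[-0.15, 1.5, 0, 0, 0, 0, 5], [-0.15, 4, 0, 0, 0, 0, 5], [-0.15, 6.5, 0, 0, 0, 0, 5], [-0.15, 8, 0, 0, 0, 0, 5], [-0.15, 8.5, 0, 0, 0, 0, 5], [-0.15, 8.5, 0, 0, 0, 0, 5], [-0.15, 8.5, 0, 0, 0, 0, 5]])

```text
time: 19.77
ee_pos: [0.6299, -0.1351, 0.2551]
ee_rot: [-0.026, 0.025, -0.706, 0.707]
force: [-1.0, -0.2, 0.4]
opening: 0.0498
```

```bash
python3 plan.py .629 -.135 .074 -85.82;python3 - <<'E'
from station import viewer
import cv2,pickle,numpy as np
from h import *
o=[]
for n,b in (('top',(260,110,360,210)),('scene',(190,190,250,250))):
    p=viewer.read_camera(n); pickle.dump(dict(p),open(n+'9.pkl','wb'))
    o.append(cv2.resize(p['pixels'][b[1]:b[3],b[0]:b[2],::-1],(400,400),interpolation=cv2.INTER_CUBIC))
cv2.imwrite('pics/p9.png',np.hstack(o))
E
```

```text
t 19.77 pinch now [ 0.6302 -0.1351  0.0747] zang -85.83 tilt y [ 1.6e-03 -3.0e-04 -1.0e+00] F [-1.  -0.2  0.4] tq [ 0.01 -0.01 -0.03] open 0.0498
shift cm [ 0.09  0.07 -0.01] rotvec [-0.0005 -0.0002 -0.0016]
```

View pics/p9.png

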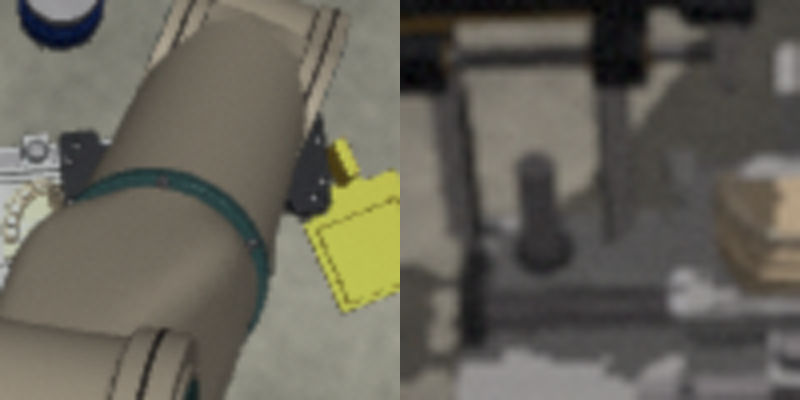

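Request:
jog_arm(series=[[0, 0, 0, 0, 0, 0, 4], [0, 0, 0, 0, 0, 0, 3], [0, 0, 0, 0, 0, 0, 2.2], [0, 0, 0, 0, 0, 0, 1.2], [0, 0, 0, 0, 0, 0, 1], [0, 0, 0, 0, 0, 0, 1], [0, 0, 0, 0, 0, 0, 1], [0, 0, 0, 0, 0, 0, 1]], grip_force=30)

```text
time: 20.88
ee_pos: [0.6295, -0.1352, 0.2542]
ee_rot: [-0.026, 0.026, -0.706, 0.707]
force: [0.5, -1.4, 0.3]
opening: 0.0155
```

```bash
python3 plan.py .629 -.135 .074 -85.82
```

```text
t 20.88 pinch now [ 0.6295 -0.1353  0.0738] zang -85.84 tilt y [ 1.e-04 -4.e-04 -1.e+00] F [ 0.5 -1.4  0.3] tq [-0.4  -0.04  0.02] open 0.0155
shift cm [ 0.05 -0.02 -0.02] rotvec [-0.0004 -0.0004 -0.0001]
```

Request:
jog_arm(series=[[0, 0, -0.1, 0, 0, 0, 1], [0, 0, -0.4, 0, 0, 0, 1], [0, 0, -0.9, 0, 0, 0, 1], [0, 0, -1.5, 0, 0, 0, 1], [0, 0, -2.2, 0, 0, 0, 1], [0, 0, -3, 0, 0, 0, 1], [0, 0, -3.8, 0, 0, 0, 1], [0, 0, -4.6, 0, 0, 0, 1], [0, 0, -5.4, 0, 0, 0, 1], [0, 0, -6.2, 0, 0, 0, 1], [0, 0, -7, 0, 0, 0, 1], [0, 0, -7.8, 0, 0, 0, 1], [0, 0, -8.5, 0, 0, 0, 1], [0, 0, -9.1, 0, 0, 0, 1], [0, 0, -9.6, 0, 0, 0, 1], [0, 0, -9.9, 0, 0, 0, 1], [0, 0, -10, 0, 0, 0, 1], [0, 0, -10, 0, 0, 0, 1]])

```text
time: 23.12
ee_pos: [0.6223, -0.0347, 0.2542]
ee_rot: [0.026, -0.026, 0.707, -0.706]
force: [0.3, 0.3, 0.2]
opening: 0.0154
```

```bash
python3 plan.py .629 -.135 .074 -85.82;python3 - <<'E'
from station import viewer
import cv2,pickle,numpy as np
from h import *
o=[]
for n,b in (('top',(190,110,290,210)),('scene',(200,170,320,260))):
    p=viewer.read_camera(n); pickle.dump(dict(p),open(n+'10.pkl','wb'))
    o.append(cv2.resize(p['pixels'][b[1]:b[3],b[0]:b[2],::-1],(400,400),interpolation=cv2.INTER_CUBIC))
cv2.imwrite('pics/p10.png',np.hstack(o))
E
```

```text
t 23.12 pinch now [ 0.6223 -0.0345  0.0738] zang -85.81 tilt y [ 1.e-04  8.e-04 -1.e+00] F [0.3 0.3 0.2] tq [0.04 0.27 0.  ] open 0.0154
shift cm [ 0.07 -0.03 10.06] rotvec [ 0.0008  0.0001 -0.0002]
```

View pics/p10.png

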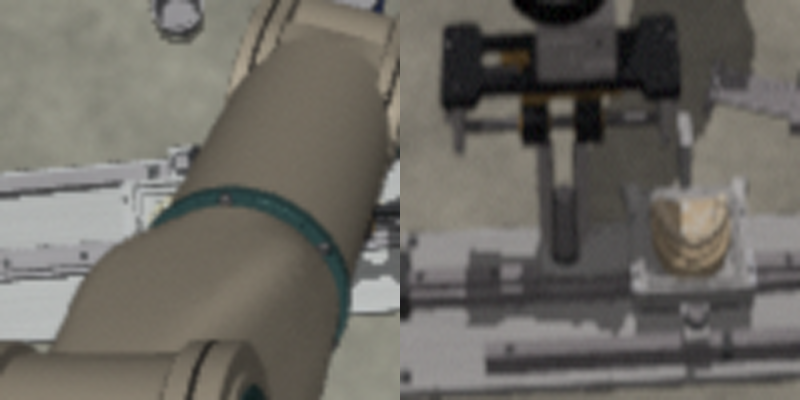

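Request:
jog_arm(series=[[0, 0, -0.2, 0, 0, 0, 1], [0, 0, -0.5, 0, 0, 0, 1], [0, 0, -0.8, 0, 0, 0, 1], [0, 0, -1, 0, 0, 0, 1], [0, 0, -1, 0, 0, 0, 1]])

```text
time: 23.85
ee_pos: [0.6215, -0.0246, 0.2542]
ee_rot: [0.026, -0.026, 0.707, -0.706]
force: [2.1, 0.6, -1.4]
opening: 0.0156
```

```bash
python3 plan.py .629 -.135 .074 -85.82
```

```text
t 23.85 pinch now [ 0.6215 -0.0245  0.0738] zang -85.81 tilt y [ 1.e-04  7.e-04 -1.e+00] F [ 2.1  0.6 -1.4] tq [ 0.08 -0.1  -0.02] open 0.0156
shift cm [ 0.06 -0.03 11.07] rotvec [ 0.0007  0.0002 -0.0001]
```

Request:
jog_arm(series=[[0, 0, -0.1, 0, 0, 0, 1], [0, 0, -0.2, 0, 0, 0, 1], [0, 0, -0.3, 0, 0, 0, 1], [0, 0, -0.3, 0, 0, 0, 1]])

```text
time: 24.35
ee_pos: [0.6213, -0.022, 0.2543]
ee_rot: [0.026, -0.026, 0.707, -0.707]
force: [0.7, -0.8, 1.3]
opening: 0.0156
```

Request:
jog_arm(series=[[0, 0, -0.1, 0, 0, 0, 1], [0, 0, -0.2, 0, 0, 0, 1], [0, 0, -0.2, 0, 0, 0, 1]])

```text
time: 24.72
ee_pos: [0.6212, -0.02, 0.2542]
ee_rot: [0.026, -0.026, 0.707, -0.707]
force: [0.4, -0.0, 0.1]
opening: 0.0154
```

Request:
jog_arm(series=[[0, 0, -0.1, 0, 0, 0, 1], [0, 0, -0.2, 0, 0, 0, 1], [0, 0, -0.2, 0, 0, 0, 1]])

```text
time: 25.1
ee_pos: [0.6211, -0.018, 0.2543]
ee_rot: [0.026, -0.026, 0.707, -0.707]
force: [1.8, -0.2, 0.8]
opening: 0.0157
```

Request:
jog_arm(series=[[0, 0, -0.1, 0, 0, 0, 1], [0, 0, -0.15, 0, 0, 0, 1], [0, 0, -0.15, 0, 0, 0, 1]])

```text
time: 25.48
ee_pos: [0.6209, -0.0164, 0.2542]
ee_rot: [0.026, -0.026, 0.707, -0.706]
force: [2.1, 0.6, 1.0]
opening: 0.0156
```

Request:
jog_arm(series=[[0, 0, -0.1, 0, 0, 0, 1], [0, 0, -0.15, 0, 0, 0, 1], [0, 0, -0.15, 0, 0, 0, 1]])

```text
time: 25.85
ee_pos: [0.6208, -0.015, 0.2542]
ee_rot: [0.026, -0.026, 0.707, -0.707]
force: [1.3, 0.3, 0.6]
opening: 0.0153
```

Request:
jog_arm(series=[[0, 0, -0.1, 0, 0, 0, 1], [0, 0, -0.15, 0, 0, 0, 1], [0, 0, -0.15, 0, 0, 0, 1]])

```text
time: 26.22
ee_pos: [0.6204, -0.0125, 0.2541]
ee_rot: [0.026, -0.026, 0.707, -0.706]
force: [0.1, 2.7, 2.3]
opening: 0.0156
```

The arm is now being pulled forward: 2.5 mm of motion for a 1.5 mm command, with +2.7 N. The ball is dropping into the notch, so I'm continuing in 1 mm steps until the force is balanced.

Request:
jog_arm(series=[[0, 0, -0.05, 0, 0, 0, 1], [0, 0, -0.1, 0, 0, 0, 1], [0, 0, -0.1, 0, 0, 0, 1]])

```text
time: 26.6
ee_pos: [0.6203, -0.0108, 0.254]
ee_rot: [0.026, -0.027, 0.708, -0.706]
force: [1.2, 5.5, 1.2]
opening: 0.0152
```

```bash
python3 plan.py .629 -.135 .074 -85.82
```

```text
t 26.6 pinch now [ 0.6201 -0.0103  0.0736] zang -85.75 tilt y [-0.0012  0.0027 -1.    ] F [1.2 5.5 1.2] tq [ 1.22  0.26 -0.08] open 0.0152
shift cm [ 0.05 -0.07 12.45] rotvec [0.0028 0.0013 0.001 ]
```

Request:
jog_arm(series=[[0, 0, -0.05, 0, 0, 0, 1], [0, 0, -0.1, 0, 0, 0, 1], [0, 0, -0.1, 0, 0, 0, 1], [0, 0, -0.1, 0, 0, 0, 1]])

```text
time: 27.1
ee_pos: [0.6202, -0.0105, 0.2539]
ee_rot: [0.026, -0.027, 0.707, -0.706]
force: [-0.7, 5.7, 0.5]
opening: 0.0154
```

Request:
jog_arm(series=[[0, 0, -0.05, 0, 0, 0, 1], [0, 0, -0.1, 0, 0, 0, 1], [0, 0, -0.1, 0, 0, 0, 1], [0, 0, -0.1, 0, 0, 0, 1]])

```text
time: 27.6
ee_pos: [0.6202, -0.0103, 0.2539]
ee_rot: [0.026, -0.026, 0.707, -0.706]
force: [-1.6, 4.1, -0.2]
opening: 0.0154
```

```bash
python3 plan.py .629 -.135 .074 -85.82
```

```text
t 27.6 pinch now [ 0.6201 -0.0102  0.0735] zang -85.81 tilt y [-9.e-04  7.e-04 -1.e+00] F [-1.6  4.1 -0.2] tq [ 0.93  0.47 -0.04] open 0.0154
shift cm [ 0.03 -0.06 12.5 ] rotvec [0.0007 0.0001 0.0009]
```

Request:
jog_arm(series=[[0, 0, -0.05, 0, 0, 0, 1], [0, 0, -0.1, 0, 0, 0, 1], [0, 0, -0.15, 0, 0, 0, 1], [0, 0, -0.15, 0, 0, 0, 1], [0, 0, -0.15, 0, 0, 0, 1]])

```text
time: 28.22
ee_pos: [0.6203, -0.0098, 0.2541]
ee_rot: [-0.026, 0.026, -0.706, 0.707]
force: [-1.0, 2.0, -3.1]
opening: 0.0151
```

```bash
python3 plan.py .629 -.135 .074 -85.82
```

```text
t 28.23 pinch now [ 0.6203 -0.01    0.0737] zang -85.86 tilt y [-0.e+00 -8.e-04 -1.e+00] F [-1.   2.  -3.1] tq [ 0.38 -0.07 -0.04] open 0.0151
shift cm [ 0.04 -0.02 12.55] rotvec [-0.0008 -0.0007  0.0001]
```

Two more small steps to balance the force, then a hold.

Request:
jog_arm(series=[[0, 0, -0.05, 0, 0, 0, 1], [0, 0, -0.1, 0, 0, 0, 1], [0, 0, -0.1, 0, 0, 0, 1], [0, 0, -0.1, 0, 0, 0, 1], [0, 0, -0.1, 0, 0, 0, 1]])

```text
time: 28.85
ee_pos: [0.6202, -0.0094, 0.2543]
ee_rot: [-0.025, 0.025, -0.706, 0.707]
force: [0.2, -4.5, -2.9]
opening: 0.0154
```

```bash
python3 plan.py .629 -.135 .074 -85.82;python3 - <<'E'
from station import viewer
import cv2,pickle,numpy as np
from h import *
for n in ('top','scene'):
    p=viewer.read_camera(n); pickle.dump(dict(p),open(n+'11.pkl','wb'))
from ov import *
p=np.load('p.npy'); p[3]=.0163+.1255; a=p[2]
c=p[3]-.17; hx=p[0]+np.cos(a)*.0015-np.sin(a)*c; hy=p[1]+np.sin(a)*.0015+np.cos(a)*c
overlay('top',load('top11'),p,'pics/p11T.png',(200,120,280,210),6,(hx,hy,a,.044))
overlay('scene',load('scene11'),p,'pics/p11S.png',(235,175,345,262),6,(hx,hy,a,.044))
E
```

```text
t 28.85 pinch now [ 0.6202 -0.0096  0.0739] zang -85.88 tilt y [ 1.0e-04 -1.5e-03 -1.0e+00] F [ 0.2 -4.5 -2.9] tq [-0.9   0.22  0.01] open 0.0154
shift cm [3.00e-02 1.00e-02 1.26e+01] rotvec [-0.0015 -0.001  -0.    ]
```

View pics/p11T.png

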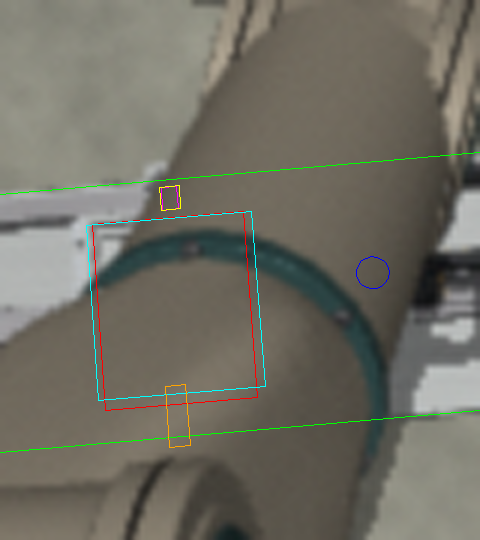

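View pics/p11S.png

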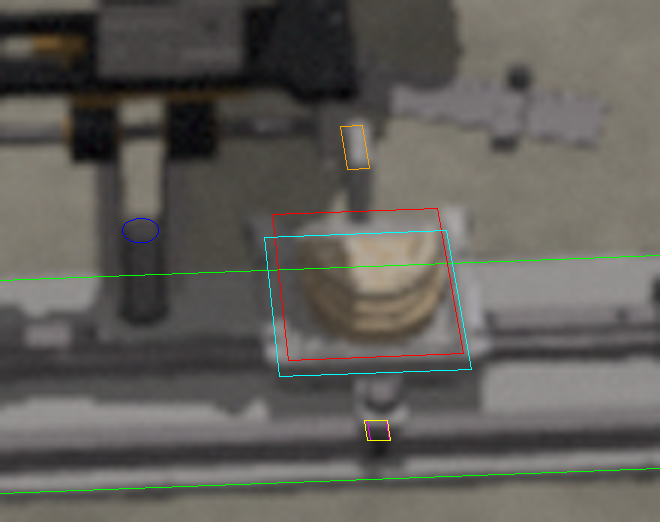

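Request:
jog_arm(series=[[0, 0, 0.03, 0, 0, 0, 1], [0, 0, 0.06, 0, 0, 0, 1], [0, 0, 0.06, 0, 0, 0, 1], [0, 0, 0.06, 0, 0, 0, 1], [0, 0, 0.06, 0, 0, 0, 1], [0, 0, 0.06, 0, 0, 0, 1], [0, 0, 0.06, 0, 0, 0, 1], [0, 0, 0.06, 0, 0, 0, 1]])

```text
time: 29.95
ee_pos: [0.6207, -0.0093, 0.2545]
ee_rot: [-0.026, 0.025, -0.706, 0.707]
force: [-0.7, -5.2, -2.7]
opening: 0.0153
```

```bash
python3 plan.py .629 -.135 .074 -85.82
```

```text
t 29.95 pinch now [ 0.6209 -0.0094  0.0741] zang -85.84 tilt y [ 1.4e-03 -7.0e-04 -1.0e+00] F [-0.7 -5.2 -2.7] tq [-1.06 -0.13  0.01] open 0.0153
shift cm [ 0.08  0.02 12.6 ] rotvec [-0.0008 -0.0004 -0.0014]
```

Request:
jog_arm(series=[[0, 0, 0.05, 0, 0, 0, 1], [0, 0, 0.1, 0, 0, 0, 1], [0, 0, 0.1, 0, 0, 0, 1], [0, 0, 0.1, 0, 0, 0, 1], [0, 0, 0.1, 0, 0, 0, 1], [0, 0, 0.1, 0, 0, 0, 1]])

```text
time: 30.7
ee_pos: [0.6206, -0.0096, 0.2545]
ee_rot: [0.026, -0.025, 0.707, -0.707]
force: [0.1, -2.8, 0.6]
opening: 0.0153
```

Request:
jog_arm(series=[[0, 0, 0, 0, 0, 0, 1], [0, 0, 0, 0, 0, 0, 1], [0, 0, 0, 0, 0, 0, 1], [0, 0, 0, 0, 0, 0, 1], [0, 0, 0, 0, 0, 0, 1], [0, 0, 0, 0, 0, 0, 1]])

```text
time: 31.45
ee_pos: [0.6203, -0.0097, 0.2542]
ee_rot: [0.026, -0.026, 0.707, -0.707]
force: [-0.3, -1.6, 3.4]
opening: 0.0155
```

```bash
python3 plan.py .629 -.135 .074 -85.82
```

```text
t 31.45 pinch now [ 0.6202 -0.0097  0.0738] zang -85.81 tilt y [-3.e-04  2.e-04 -1.e+00] F [-0.3 -1.6  3.4] tq [-0.41 -0.26  0.07] open 0.0155
shift cm [ 0.04 -0.02 12.56] rotvec [0.0003 0.0001 0.0003]
```

Request:
jog_arm(series=[[0, 0, 0, 0, 0, 0, 1], [0, 0, 0, 0, 0, 0, 1], [0, 0, 0, 0, 0, 0, 1], [0, 0, 0, 0, 0, 0, 1], [0, 0, 0, 0, 0, 0, 1], [0, 0, 0, 0, 0, 0, 1], [0, 0, 0, 0, 0, 0, 1], [0, 0, 0, 0, 0, 0, 1], [0, 0, 0, 0, 0, 0, 1], [0, 0, 0, 0, 0, 0, 1], [0, 0, 0, 0, 0, 0, 1], [0, 0, 0, 0, 0, 0, 1]])

```text
time: 32.95
ee_pos: [0.6204, -0.0097, 0.2541]
ee_rot: [0.026, -0.026, 0.707, -0.707]
force: [1.4, -1.1, -2.4]
opening: 0.0156
```

```bash
python3 plan.py .629 -.135 .074 -85.82;python3 - <<'E'
from station import viewer
import cv2,pickle,numpy as np
p=viewer.read_camera('scene'); 
cv2.imwrite('pics/fin.png',cv2.resize(p['pixels'][150:280,200:370,::-1],(784,600),interpolation=cv2.INTER_CUBIC))
E
```

```text
t 32.95 pinch now [ 0.6203 -0.0097  0.0737] zang -85.81 tilt y [-1.e-04  0.e+00 -1.e+00] F [ 1.4 -1.1 -2.4] tq [-0.26 -0.06  0.05] open 0.0156
shift cm [ 0.05 -0.03 12.56] rotvec [0.     0.0002 0.0001]
```

View pics/fin.png

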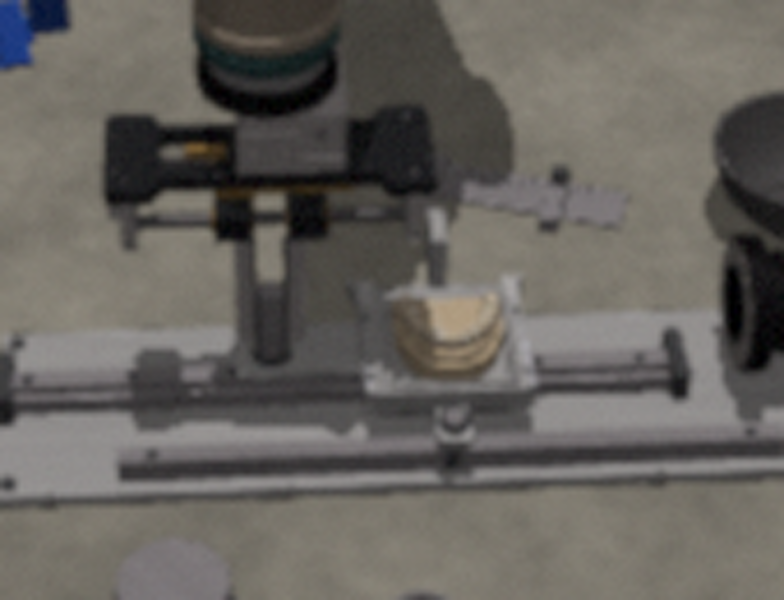

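The plunger arm at (455,435) hides the notch beneath it. The cast is inside the rim at (450,330), the fingers are on the post at (270,310), and the pose is steady at about 1 N.

```bash
python3 -c "
from station import sign_off
print(sign_off())"
```

```text
the job is handed in; nothing more can be done
None
```

I put the cast tray in the carriage and slid the carriage to the notch. I handed the job in at about 33 s, with the gripper still holding the post.

- **Tray:** I gripped the silver tray by its blade and slid it into the runners with almost no side force. A hard stop met it at about 6 N, 1–3 mm past my vision estimate of home. In the pictures after release, the front edge is at the stop line and the cast is inside the rim. I couldn't rule out a gap of 1–2 mm at the stop from the images, and I did no second push to check.
- **Carriage:** I slid the carriage about 125.5 mm by the post. The ball pulled it forward (up to +5.7 N), then it stayed within about 1 mm while my commands moved several millimetres. The force changed sign on either side.
- **Position check:** it ended at a carriage value of about 0.142, which matches the notch position I measured (0.142). The network's own points for the notch and plunger suggested about 10 mm less travel. I trusted the image fit and the force signature instead.
- **Final hold:** the fingers read 15.6 mm on the 16 mm post, with about 1 N left along the rail, and nothing moved over the last 1.5 s. The arm hides the notch in the top view, so the click is judged from force and position, not seen directly.
- **Bystanders:** I didn't touch the bowl, cup, jar, gauge or the coloured look-alikes.

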